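Recharge, load and seal the dry box

ROBOT

A 7-joint arm with a two-finger parallel gripper is mounted at the origin on a cart in front of the work surface, level with it; the furniture and walls round the work are solid. World frame = base frame: x ahead of the robot, y to its left, z up, the work surface at z = 0. Lengths are in m, angles in rad, forces in N, time in s.
With the tool pointing down it reaches from about 0.425 to 0.875 m from the base axis. Payload 4.7 kg.
Tool frame: the origin (TCP) lies at the very end of the fingers, on their centre line; the grasp point (between the pads) lies 19 mm behind it; z points along the fingers, y is the direction in which the jaws open and shut (so a half turn about z gives the same grasp; the last joint's range is limited). The gripper opens to 87 mm and grips with 3 to 60 N. Pads are 19 mm wide; open, the fingers measure 117 mm over their backs; the gripper's body (75 mm by 190 mm) begins 51 mm behind the grasp point.
Start: joints at [-1.16, 0.321, -0.07, 1.45, 0.023, 1.371, -0.057], TCP at [0.251, 0.6, 0.223] pointing down, gripper open.
Joint ranges: [-2.86, 2.86], [-0.3, 2.09], [-1.38, 1.24], [0.06, 2.45], [-1.56, 4.7], [0.09, 2.05], [-2.69, 2.69]. Speed limits (rad/s): [2.57, 2.57, 3.14, 3.14, 3.14, 3.14, 3.14].

INTERFACE

Orientations are given as a rotation vector (axis times angle).
In Python, from bench import ctrl, get_image, camera_info gives the robot as it stands.
- The arm moves only by the tool carry_out, never from a script. Its argument "commands" is a list of rows, each an object of numbers: "tx", "ty", "tz": the shift along the tool's x, y, z in m; "rx", "ry", "rz": the turn, a rotation vector about the tool's x, y, z in rad; "jaw": the opening, from 0 (shut) to 1 (fully open). In form: [{"tx": .., "ty": .., "tz": .., "rx": .., "ry": .., "rz": .., "jaw": ..}, ...]. A call has 1 to 12 rows; each row is the pose to reach, as a shift and turn from the pose commanded when the call began, along the tool's axes at that moment; what a row does not reach only later rows make up. A row lasts 1/8 s, in which the tool goes at most 62.5 mm and 10.7 degrees, less where a joint would pass 70% of its speed; a pose out of reach is approached as far as the arm can. A call with a gripper value outside its range is refused whole. The fingers move at their own pace and stop on an object; "grip_force" is the grip in N (left out, the last holds). Time passes only in rows, so rows that repeat a pose let the fingers close. It gives the time, the measured TCP pose, the force and the opening at its end, in the units of the state.
- ctrl.get_state(): the state, without advancing time (a new reading comes with each control period).
- get_image(name): name is "scene" or "side" or "wrist"; returns the picture (384x512x3 uint8, red, green, blue); there is no depth.
- camera_info(name): a dict with "intrinsics" (3x3 intrinsics, pixels), "k1" (the pictures are not rectified: a ray, as slopes to the right and down, at radius r is drawn at 1 + k1 r^2 times it, then the intrinsics apply), "R" (3x3) and "t" (3): a world point X has camera coordinates R X + t. Camera axes: x right, y down, z forward; pixel columns grow to the right and rows downward; lengths in m; the calibration is good to about 2 mm. A picture is of the moment at which its call begins: read the wrist's pose just before it. camera_info takes no time and is no camera call; for the wrist camera it gives the pose at the moment of the call.
- ctrl.close_job(): hands the job in, once; it reports no verdict.
The state is a dict: "time": time; "joint_positions": joint angles; "qd": joint speeds; "joint_torque": joint torques, N m; "position": TCP position; "tool_rot": TCP orientation; "ft_force": force on the tool from outside, world axes, zero at the start; "torque": the same for the moment, N m; "grip_width": opening from 0.0 (shut) to 1.0 (fully open).
Only numpy, scipy, OpenCV 4.12 (cv2) and the standard library are available. Lean on these libraries where they do the work, as an engineer would, in place of code of your own. Each camera call takes 0.05 s, during which the arm holds its last target.

TASK

Get the dry box for moisture-sensitive parts ready: move the spent desiccant canister (pink top) from it onto the aluminium tray, and set the fresh one (blue top) and every white carton right way up on the floor of the box, side by side and not stacked. Handle the cartons gently: they are thin card and crush if the fingers press on one with more than 40 N a side. Then lower the lid without slamming it, with the latch still open, and turn the T-handle clockwise a quarter turn to its stop so that it draws the lid tight on its gasket; leave the tape, the mug and the brush alone.

Things in the scene. Friction and masses are not known exactly. Their poses are not given: they have to be found in the camera images.
- dry_box: Dry box, grey plastic, fixed to the bench, open at the top: 294 (x) x 194 (y) x 66 mm high outside; inside 280 x 180 mm, flat floor 8 mm above the bench, walls 7 mm. Origin at the centre of its underside on the bench; the lid is hinged along its -y side. A small steel keeper juts 24 mm inward from the middle of the +y wall (x from -30 to 12 mm, 58 to 67 mm above the bench).
- box_floor (a point): Centre of the dry box's inner floor; axes as the dry box's.
- lid (a joint): Angle of the lid in rad: 0 fully down, about 0.008 (4 to 10 mrad) drawn tight by the latch, about 0.027 lying loose on the springy gasket (latch side 5 mm high), about 1.8 to 2.0 at the start, when it stands open beyond upright on the -y side (stop at 2.05). A stiff hinge: the lid stays where it is left; some 2 to 6 N at its free edge move it. Pressing the loose lid down the last 5 mm against the gasket takes about 25 N at the edge; it springs back up when let go unlatched.
- lid_hinge (a point): Middle of the lid's hinge line, in the box frame at x 0, y -100 mm, z 68 mm. Lid: grey plate 300 (along the hinge) x 206 mm, 10 mm thick; shut, it reaches from the hinge line in the box's +y, underside 68 mm above the bench. The axes turn with the lid: x along the hinge, y from hinge to free edge, z out of its outer (upper) face.
- lid_edge (a point): Point on the lid's outer face at the middle, 200 mm from the hinge line (6 mm from the free edge); axes as lid_hinge's.
- latch (a joint): Turn of the T-handle in rad, clockwise seen on the lid's outer face: 0 open (bar along the hinge line), 1.55 the stop (bar across it). Starts between 0 and 0.2. Under a lid that lies on its gasket the cam catches the keeper at about 0.5 and draws the lid's latch side down about 5 mm by about 1.25; it holds by itself past that. With the latch turned above 0.3 the lid cannot be lowered fully. It turns easily: about 0.4 N m at most; it stays where it is left.
- latch_grip (a point): Centre of the T-handle's black bar: 70 mm long (its x), 13 mm wide (its y), 16 mm high; its centre stands 34 mm above the lid's outer face, 150 mm from the hinge line at the lid's middle, on an 8 mm radius stem; x along the bar (turns with it), z out of the lid. The bar sinks about 4 mm with the lid while it is turned.
- tray: Shallow aluminium drying tray, fixed, 100 x 100 x 14 mm, walls 4 mm, floor 4 mm thick; origin at the centre of its underside.
- tray_in (a point): Centre of the tray's inner floor, 4 mm above the bench.
- spent_mid (a point): Spent desiccant canister with a pink top: upright aluminium cylinder, 40 mm diameter, 30 mm high, 0.08 kg; starts on the dry box's floor. This point is its centre, 15 mm above its underside; z along its axis.
- fresh_mid (a point): Fresh desiccant canister with a blue top: the same size and weight; starts on the bench. This point is its centre, 15 mm above its underside; z along its axis.
- carton1_mid (a point): White card carton, 38 x 54 x 28 mm (its own x, y, z), about 0.1 kg; this point is its centre, 14 mm above its underside. May be absent. Grip it across the 38 mm (its x). Card crushes: the fingers must not press on it with more than 80 N all told, that is 40 N from each of two fingers.
- carton2_mid (a point): White card carton, 38 x 54 x 28 mm (its own x, y, z), about 0.1 kg; this point is its centre, 14 mm above its underside. May be absent. Grip it across the 38 mm (its x). Card crushes: the fingers must not press on it with more than 80 N all told, that is 40 N from each of two fingers.
- carton3_mid (a point): White card carton, 38 x 54 x 28 mm (its own x, y, z), about 0.1 kg; this point is its centre, 14 mm above its underside. May be absent. Grip it across the 38 mm (its x). Card crushes: the fingers must not press on it with more than 80 N all told, that is 40 N from each of two fingers.
- carton4_mid (a point): White card carton, 38 x 54 x 28 mm (its own x, y, z), about 0.1 kg; this point is its centre, 14 mm above its underside. May be absent. Grip it across the 38 mm (its x). Card crushes: the fingers must not press on it with more than 80 N all told, that is 40 N from each of two fingers.
- tape: Roll of black tape, 62 x 59 x 19 mm, lying flat; a bystander, origin under its centre.
- mug: Green and white mug, 101 mm high; a bystander, origin under its centre.
- brush: Green brush, 30 x 85 x 22 mm; a bystander, origin under its centre.
Mind the look-alikes: they are no part of the job. What is shaped like the part that bears spent_mid but yellow is not meant.

How it is judged:
By the outcome, as a careful person would: the job done as asked, in the order asked, and still so for the second after the job is handed in, with the robot touching nothing.
Of carton1, carton2, carton3, carton4 only 2 to 4 are there at a start; the rules pass over those that are not, and their reading is None.
At some moment in a run one of fresh, carton1, carton2, carton3, carton4 may be knocked a few centimetres aside while the robot is not near it.
Once in a run the grip may slacken for a moment while it holds something.
It also fails if it takes over 210 s, if anything falls off the work surface, if the arm or the gripper's body presses on something with over 40 N, if the wrist force passes 120 N, or if a joint passes its speed limit or range.

## Working session

There is one attempt and no reset: what is moved stays moved. The work goes in short steps, Python scripts to look and compute and a tool call to move; the robot and the scene stay as the last step left them, time stands still between calls to the robot, and variables do not carry over. Pictures are saved under pics/ and viewed, and the job is handed in when it is done.

Besides the shell and the picture viewer there is one more tool, called after ">>>" by a JSON object that holds its "op" and its "data". carry_out: Moves the arm, as the interface text tells. Its arguments: {"type":"object","properties":{"commands":{"type":"array"},"grip_force":{"type":"number"}},"required":["commands"]}

```bash
ls -la; mkdir -p pics
python3 - <<'E'
from bench import ctrl,get_image,camera_info
import cv2,numpy as np
s=ctrl.get_state(); print(s)
for n in ["scene","side","wrist"]:
    im=get_image(n); cv2.imwrite(f"pics/{n}0.png",im[:,:,::-1])
    c=camera_info(n); print(n,c)
E
```

```text
total 12
drwxr-xr-x  3 agent agent 4096 Dec  7 14:07 .
drwxr-xr-x 23 root  root  4096 Dec  7 14:07 ..
drwxr-xr-x  2 agent agent 4096 Dec  7 14:07 pics
{'time': 0.0, 'joint_positions': array([-1.15993459,  0.32183335, -0.07009455,  1.45169687,  0.02259596,
        1.37078504, -0.05691134]), 'qd': array([ 0.00097399, -0.00115696, -0.00092023,  0.00058541, -0.0004989 ,
       -0.00043244, -0.00028142]), 'joint_torque': array([-2.05126685e-05, -4.91289961e+01, -4.03777175e-01, -3.12537432e+01,
       -6.38970709e-02,  4.34494636e-02,  1.78511141e-04]), 'position': array([0.25100427, 0.59897204, 0.22144389]), 'tool_rot': array([-6.19050943e-01, -3.07969854e+00,  3.00529540e-03]), 'ft_force': array([ 0.33600073, -0.41609577, -0.11363655]), 'torque': array([ 0.07304831, -0.02583963, -0.04797111]), 'grip_width': 1.0045306030094299}
scene {'intrinsics': array([[404.41448462,   0.        , 251.07316207],
       [  0.        , 404.41448462, 190.93926291],
       [  0.        ,   0.        ,   1.        ]]), 'k1': 0.004135616925303799, 'R': array([[ 0.52544861, -0.85080394, -0.00603507],
       
[... 257 characters left out ...]
446053],
       [  0.        ,   0.        ,   1.        ]]), 'k1': -0.012634063130866478, 'R': array([[-0.99737601, -0.07111701,  0.01354466],
       [-0.03602919,  0.32532414, -0.94491592],
       [ 0.06279319, -0.94292448, -0.32703278]]), 't': array([0.55351953, 0.15088347, 1.17492895])}
wrist {'intrinsics': array([[325.25865331,   0.        , 259.75071933],
       [  0.        , 325.25865331, 195.80687384],
       [  0.        ,   0.        ,   1.        ]]), 'k1': -0.031782530744905606, 'R': array([[ 0.38640903,  0.92232671, -0.00122917],
       [ 0.87786946, -0.36737424,  0.30721552],
       [ 0.28290152, -0.1197899 , -0.95163917]]), 't': array([-0.64832481, -0.03749855,  0.39186161])}
```

View pics/scene0.png

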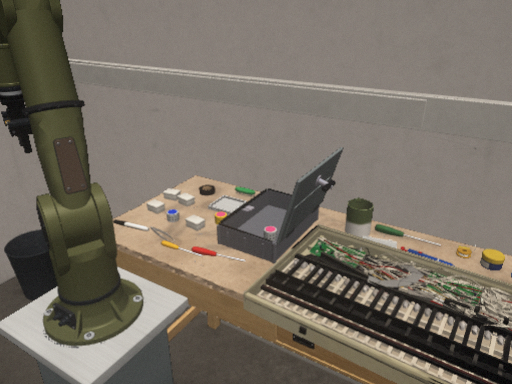

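View pics/side0.png

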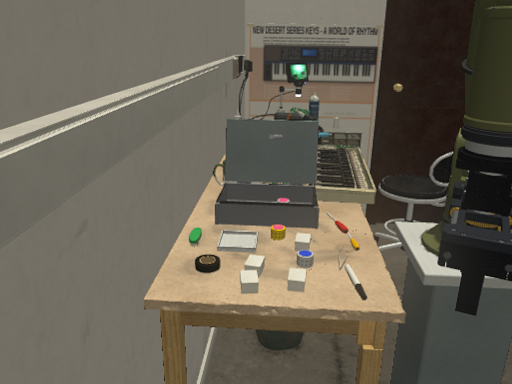

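View pics/wrist0.png

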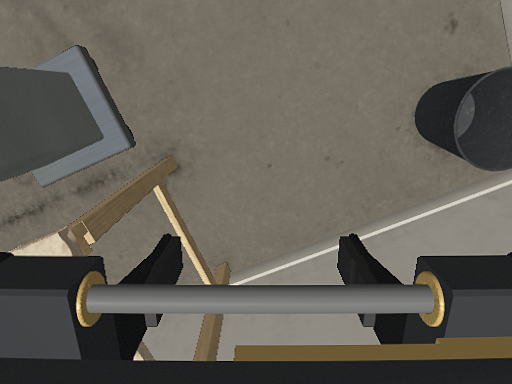

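```bash
cat > h.py <<'E'
import numpy as np,cv2
from bench import ctrl,get_image,camera_info
from scipy.spatial.transform import Rotation as Ro
def info(n):
    c=camera_info(n);return {k:(np.array(v) if k!='k1' else v) for k,v in c.items()}
def p2w(c,u,v,z):
    K=c['intrinsics'];d=np.array([(u-K[0,2])/K[0,0],(v-K[1,2])/K[1,1]])
    s=d.copy()
    for _ in range(10): s=d/(1+c['k1']*(s@s))
    r=c['R'].T@np.array([s[0],s[1],1]);o=-c['R'].T@c['t']
    return o+r*(z-o[2])/r[2]
def w2p(c,X):
    X=np.atleast_2d(X);q=X@c['R'].T+c['t'];s=q[:,:2]/q[:,2:];r2=(s**2).sum(1,keepdims=True)
    s=s*(1+c['k1']*r2);K=c['intrinsics'];return s*K[0,0]+K[:2,2]
def crop(im,x0,y0,x1,y1,f,fn):
    cv2.imwrite(fn,cv2.resize(im[y0:y1,x0:x1,::-1],None,fx=f,fy=f,interpolation=cv2.INTER_CUBIC))
E
python3 - <<'E'
from h import *
im=cv2.imread("pics/scene0.png")[:,:,::-1];crop(im,110,140,350,270,3.3,"pics/sc_c0.png")
im=cv2.imread("pics/side0.png")[:,:,::-1];crop(im,170,110,380,305,3,"pics/sd_c0.png")
E
```

```text
(no output)
```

View pics/sc_c0.png

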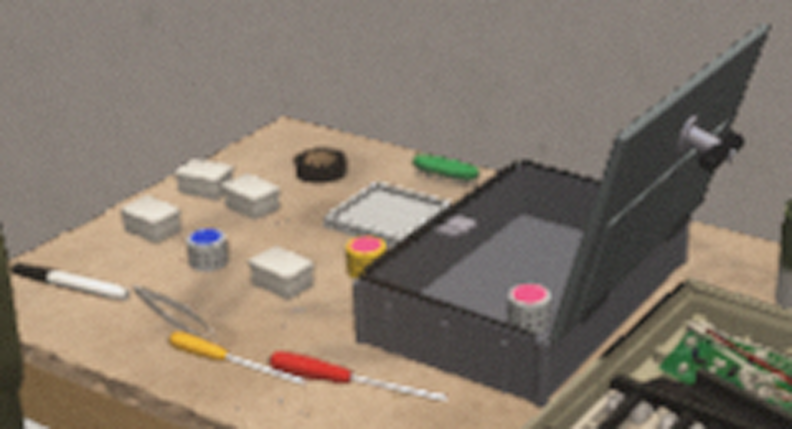

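View pics/sd_c0.png

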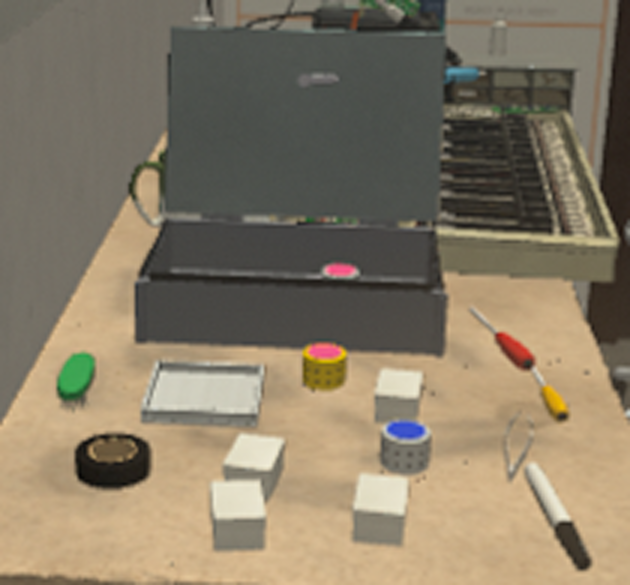

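Run:
```python
from h import *
sc,sd=info("scene"),info("side")
S=lambda u,v,z:print("scene",(u,v),p2w(sc,110+u/3.3,140+v/3.3,z).round(4))
D=lambda u,v,z:print("side",(u,v),p2w(sd,170+u/3,110+v/3,z).round(4))
print("box");S(540,400,0);S(357,332,0);S(355,282,.066);S(525,162,.066);D(137,340,0);D(443,353,0);D(137,285,.066);D(445,294,.066)
print("spent");S(530,293,.038);D(341,271,.038)
print("yellow");S(367,243,.03);D(324,352,.03)
print("fresh");S(206,237,.03);D(405,430,.03)
print("cartons");S(204,172,.028);S(252,189,.028);S(152,212,.028);S(284,261,.028)
D(238,500,.028);D(256,452,.028);D(381,493,.028);D(400,386,.028)
print("tray");S(388,215,.004);D(205,392,.004)
print("tape");S(320,160,.019);D(113,448,.019);print("brush");S(446,165,.01);D(76,375,.01)
```

```text
box
scene (540, 400) [ 0.394  -0.2674  0.    ]
scene (357, 332) [ 0.4011 -0.0703  0.    ]
scene (355, 282) [ 0.3837 -0.0839  0.066 ]
scene (525, 162) [ 0.683 -0.089  0.066]
side (137, 340) [ 0.6796 -0.0811  0.    ]
side (443, 353) [ 0.3831 -0.0802  0.    ]
side (137, 285) [ 0.675  -0.0595  0.066 ]
side (445, 294) [ 0.3859 -0.0668  0.066 ]
spent
scene (530, 293) [ 0.4891 -0.2039  0.038 ]
side (341, 271) [ 0.4836 -0.193   0.038 ]
yellow
scene (367, 243) [ 0.5026 -0.0105  0.03  ]
side (324, 352) [ 0.4963 -0.0035  0.03  ]
fresh
scene (206, 237) [0.4292 0.1359 0.03  ]
side (405, 430) [0.4282 0.1425 0.03  ]
cartons
scene (204, 172) [0.5476 0.2445 0.028 ]
scene (252, 189) [0.5417 0.1705 0.028 ]
scene (152, 212) [0.4449 0.2248 0.028 ]
scene (284, 261) [0.4336 0.0396 0.028 ]
side (238, 500) [0.5517 0.2598 0.028 ]
side (256, 452) [0.544  0.1867 0.028 ]
side (381, 493) [0.4487 0.2401 0.028 ]
side (400, 386) [0.4296 0.057  0.028 ]
tray
scene (388, 215) [0.6051 0.036  0.004 ]
side (205, 392) [0.6001 0.0358 0.004 ]
tape
scene (320, 160) [0.655  0.1652 0.019 ]
side (113, 448) [0.6578 0.1743 0.019 ]
brush
scene (446, 165) [0.7344 0.0439 0.01  ]
side (76, 375) [0.7179 0.025  0.01  ]
```

```bash
cat >> h.py <<'E'
def pose():
    s=ctrl.get_state();return np.array(s['position']),Ro.from_rotvec(s['tool_rot']),s
def down(yaw):  # tool pointing down; yaw = world angle of tool x axis
    return Ro.from_matrix(np.array([[np.cos(yaw),np.sin(yaw),0],[np.sin(yaw),-np.cos(yaw),0],[0,0,-1]]))
def rel(p,yaw=None,R=None):
    p0,R0,s=pose();d=R0.inv().apply(np.array(p)-p0)
    Rt=R if R is not None else (down(yaw) if yaw is not None else R0)
    r=(R0.inv()*Rt).as_rotvec()
    n=max(np.linalg.norm(d)/.0625,np.linalg.norm(r)/np.radians(10.7))
    print("t",d.round(4),"r",r.round(4),"rows>=%.1f"%n);return d,r
def st():
    p,R,s=pose();m=R.as_matrix();print("t=%.2f"%s['time'],"p",p.round(4),"yaw %.3f"%np.arctan2(m[1,0],m[0,0]),"zt",m[:,2].round(3),"F",np.array(s['ft_force']).round(1),"g %.3f"%s['grip_width'],"q",np.array(s['joint_positions']).round(2))
E
python3 - <<'E'
from h import *
st();p,R,s=pose();c=info("wrist")
o=-c['R'].T@c['t'];print("cam off tool",R.inv().apply(o-p).round(4),"cam axes in tool\n",(R.inv().as_matrix()@c['R'].T).round(3))
for yaw in (-1.57,1.57,0,3.14): rel((.45,.17,.33),yaw)
E
```

```text
t=0.15 p [0.2511 0.5991 0.2217] yaw 2.745 zt [-0.    -0.001 -1.   ] F [-0.5  0.1 -0.5] g 0.996 q [-1.16  0.32 -0.07  1.45  0.02  1.37 -0.06]
cam off tool [ 0.0847 -0.001  -0.1619] cam axes in tool
 [[-0.    -0.952 -0.307]
 [ 1.    -0.     0.   ]
 [-0.    -0.307  0.952]]
t [-0.3493 -0.3191 -0.1078] r [-1.0000e-03 -1.3000e-03 -1.9683e+00] rows>=10.5
t [-0.3493 -0.3191 -0.1078] r [-1.2000e-03  9.0000e-04  1.1749e+00] rows>=7.8
t [-0.3493 -0.3191 -0.1078] r [-2.0000e-04  2.0000e-03  2.7449e+00] rows>=14.7
t [-0.3493 -0.3191 -0.1078] r [-1.400e-03 -2.000e-04 -3.951e-01] rows>=7.8
```

Run:
```python
from h import *
rel((.5,.1,.33),np.pi/2)
```

```text
t [-0.4225 -0.3643 -0.1077] r [-1.2000e-03  9.0000e-04  1.1741e+00] rows>=9.1
```

>>> {"op": "carry_out", "data": {"commands": [{"tx": -0.42,"ty": -0.364,"tz": -0.108,"rz": 1.174,"jaw": 1},{"tx": -0.42,"ty": -0.364,"tz": -0.108,"rz": 1.174,"jaw": 1},{"tx": -0.42,"ty": -0.364,"tz": -0.108,"rz": 1.174,"jaw": 1},{"tx": -0.42,"ty": -0.364,"tz": -0.108,"rz": 1.174,"jaw": 1},{"tx": -0.42,"ty": -0.364,"tz": -0.108,"rz": 1.174,"jaw": 1},{"tx": -0.42,"ty": -0.364,"tz": -0.108,"rz": 1.174,"jaw": 1},{"tx": -0.42,"ty": -0.364,"tz": -0.108,"rz": 1.174,"jaw": 1},{"tx": -0.42,"ty": -0.364,"tz": -0.108,"rz": 1.174,"jaw": 1},{"tx": -0.42,"ty": -0.364,"tz": -0.108,"rz": 1.174,"jaw": 1},{"tx": -0.42,"ty": -0.364,"tz": -0.108,"rz": 1.174,"jaw": 1},{"tx": -0.42,"ty": -0.364,"tz": -0.108,"rz": 1.174,"jaw": 1},{"tx": -0.42,"ty": -0.364,"tz": -0.108,"rz": 1.174,"jaw": 1}]}}

```text
invalid input
```

Run:
```python
from h import *
st();c=info("wrist");im=get_image("wrist");cv2.imwrite("pics/w1.png",im[:,:,::-1]);np.savez("w1.npz",**c)
```

```text
t=0.15 p [0.2511 0.5991 0.2217] yaw 2.745 zt [-0.    -0.001 -1.   ] F [-0.5  0.1 -0.5] g 0.996 q [-1.16  0.32 -0.07  1.45  0.02  1.37 -0.06]
```

View pics/w1.png

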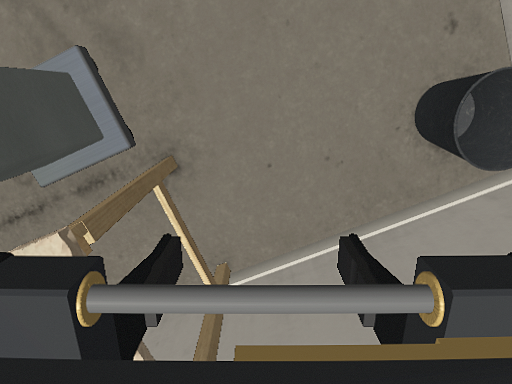

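The call was refused; I'll retry with all seven keys given.

>>> {"op": "carry_out", "data": {"commands": [{"tx": -0.42,"ty": -0.364,"tz": -0.108,"rx": 0.0,"ry": 0.0,"rz": 1.174,"jaw": 1.0},{"tx": -0.42,"ty": -0.364,"tz": -0.108,"rx": 0.0,"ry": 0.0,"rz": 1.174,"jaw": 1.0},{"tx": -0.42,"ty": -0.364,"tz": -0.108,"rx": 0.0,"ry": 0.0,"rz": 1.174,"jaw": 1.0},{"tx": -0.42,"ty": -0.364,"tz": -0.108,"rx": 0.0,"ry": 0.0,"rz": 1.174,"jaw": 1.0},{"tx": -0.42,"ty": -0.364,"tz": -0.108,"rx": 0.0,"ry": 0.0,"rz": 1.174,"jaw": 1.0},{"tx": -0.42,"ty": -0.364,"tz": -0.108,"rx": 0.0,"ry": 0.0,"rz": 1.174,"jaw": 1.0},{"tx": -0.42,"ty": -0.364,"tz": -0.108,"rx": 0.0,"ry": 0.0,"rz": 1.174,"jaw": 1.0},{"tx": -0.42,"ty": -0.364,"tz": -0.108,"rx": 0.0,"ry": 0.0,"rz": 1.174,"jaw": 1.0},{"tx": -0.42,"ty": -0.364,"tz": -0.108,"rx": 0.0,"ry": 0.0,"rz": 1.174,"jaw": 1.0},{"tx": -0.42,"ty": -0.364,"tz": -0.108,"rx": 0.0,"ry": 0.0,"rz": 1.174,"jaw": 1.0},{"tx": -0.42,"ty": -0.364,"tz": -0.108,"rx": 0.0,"ry": 0.0,"rz": 1.174,"jaw": 1.0},{"tx": -0.42,"ty": -0.364,"tz": -0.108,"rx": 0.0,"ry": 0.0,"rz": 1.174,"jaw": 1.0}]}}

```text
time: 1.7
position: [0.4972, 0.1033, 0.33]
tool_rot: [-2.217, -2.224, 0.001]
ft_force: [0.1, 1.6, -0.0]
grip_width: 1.001
```

Run:
```python
from h import *
st();c=info("wrist");im=get_image("wrist");cv2.imwrite("pics/w2.png",im[:,:,::-1]);np.savez("w1.npz",**c)
```

```text
t=1.70 p [0.4972 0.1033 0.33  ] yaw 1.574 zt [-0.001  0.    -1.   ] F [ 0.1  1.6 -0. ] g 1.001 q [-0.7  -0.03  0.43  1.63  0.01  1.54 -0.26]
```

View pics/w2.png

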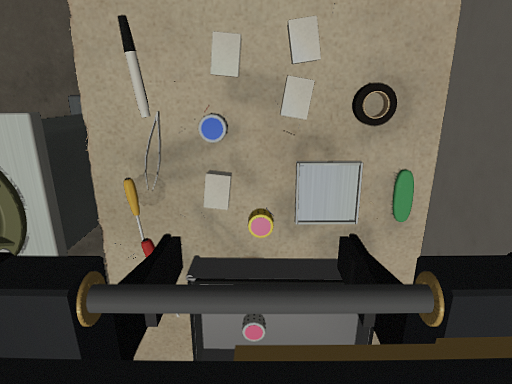

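```bash
cat >> h.py <<'E'
def rectw(c,im,u,v,z,thr=25,win=45,show=None):
    """fit rotated rect in world to bright blob seeded at pixel, return centre, size(short,long), angle of short axis"""
    a=im.astype(int);seed=np.median(a[v-2:v+3,u-2:u+3].reshape(-1,3),axis=0)
    m=(np.abs(a-seed).max(2)<thr).astype(np.uint8)
    y0,x0=max(0,v-win),max(0,u-win);mm=np.zeros_like(m);mm[y0:v+win,x0:u+win]=m[y0:v+win,x0:u+win]
    n,l=cv2.connectedComponents(mm,connectivity=4);b=(l==l[v,u]).astype(np.uint8)
    b=cv2.morphologyEx(b,cv2.MORPH_OPEN,np.ones((3,3)))
    ys,xs=np.nonzero(b)
    W=np.array([p2w(c,x,y,z)[:2] for x,y in zip(xs,ys)],np.float32)
    (cx,cy),(w,h),an=cv2.minAreaRect(W*1000)
    if w>h: w,h,an=h,w,an+90
    an=(an+90)%180-90
    print((u,v),"rect c",np.round([cx/1000,cy/1000],4),"size %.1f %.1f"%(w,h),"short-axis ang %.1f deg"%an,"mean",W.mean(0).round(4),"npx",len(xs))
    return cx/1000,cy/1000,an
E
python3 - <<'E'
from h import *
im=cv2.imread("pics/w2.png")[:,:,::-1];c=dict(np.load("w1.npz"))
for u,v in((226,54),(305,39),(297,97),(217,190)): rectw(c,im,u,v,.028)
rectw(c,im,212,128,.03,60)
rectw(c,im,261,226,.03,60)
rectw(c,im,253,332,.038,60)
rectw(c,im,328,192,.004,30)
for u,v in ((188,279),(190,258),(344,260)): print(p2w(c,u,v,.066))
E
```

```text
(226, 54) rect c [0.45   0.2346] size 36.9 52.6 short-axis ang -5.3 deg mean [0.45   0.2348] npx 1182
(305, 39) rect c [0.5545 0.2527] size 37.1 52.8 short-axis ang 8.9 deg mean [0.5547 0.2532] npx 1224
(297, 97) rect c [0.5474 0.1793] size 36.9 53.0 short-axis ang -9.5 deg mean [0.5475 0.1797] npx 1081
(217, 190) rect c [0.432  0.0439] size 36.6 53.0 short-axis ang -6.4 deg mean [0.432  0.0445] npx 828
(212, 128) rect c [0.429  0.1372] size 29.1 29.7 short-axis ang -89.9 deg mean [0.4291 0.1377] npx 395
(261, 226) rect c [ 0.4983 -0.0105] size 29.4 30.0 short-axis ang 0.2 deg mean [ 0.4982 -0.0104] npx 316
(253, 332) rect c [ 0.487  -0.2043] size 29.1 31.5 short-axis ang 0.2 deg mean [ 0.487  -0.2033] npx 228
(328, 192) rect c [0.6016 0.0371] size 92.2 94.9 short-axis ang -89.7 deg mean [0.6024 0.0382] npx 3357
[ 0.38932418 -0.08193804  0.066     ]
[ 0.39466982 -0.04640247  0.066     ]
[ 0.62147359 -0.04894958  0.066     ]
```

Run:
```python
from h import *
rel((.487,-.2045,.20),np.pi/2)
```

```text
t [-0.3078 -0.0111  0.1301] r [-0.0009 -0.      0.0034] rows>=5.3
```

>>> {"op": "carry_out", "data": {"commands": [{"tx": -0.08,"ty": -0.01,"tz": 0.0,"rx": 0.0,"ry": 0.0,"rz": 0.003,"jaw": 1.0},{"tx": -0.2,"ty": -0.011,"tz": 0.05,"rx": 0.0,"ry": 0.0,"rz": 0.003,"jaw": 1.0},{"tx": -0.308,"ty": -0.011,"tz": 0.13,"rx": 0.0,"ry": 0.0,"rz": 0.003,"jaw": 1.0},{"tx": -0.308,"ty": -0.011,"tz": 0.13,"rx": 0.0,"ry": 0.0,"rz": 0.003,"jaw": 1.0},{"tx": -0.308,"ty": -0.011,"tz": 0.13,"rx": 0.0,"ry": 0.0,"rz": 0.003,"jaw": 1.0},{"tx": -0.308,"ty": -0.011,"tz": 0.13,"rx": 0.0,"ry": 0.0,"rz": 0.003,"jaw": 1.0},{"tx": -0.308,"ty": -0.011,"tz": 0.13,"rx": 0.0,"ry": 0.0,"rz": 0.003,"jaw": 1.0},{"tx": -0.308,"ty": -0.011,"tz": 0.13,"rx": 0.0,"ry": 0.0,"rz": 0.003,"jaw": 1.0}]}}

```text
time: 2.75
position: [0.4878, -0.2044, 0.2008]
tool_rot: [-2.221, -2.221, -0.001]
ft_force: [-0.4, 1.6, -0.2]
grip_width: 0.999
```

Run:
```python
from h import *
st();c=info("wrist");im=get_image("wrist");cv2.imwrite("pics/w3.png",im[:,:,::-1]);np.savez("w3.npz",**c)
rel((.487,-.2045,.012),np.pi/2)
```

```text
t=2.75 p [ 0.4878 -0.2044  0.2008] yaw 1.571 zt [ 0.     0.001 -1.   ] F [-0.4  1.6 -0.2] g 0.999 q [-0.39  0.08  0.78  1.81 -0.06  1.28  0.41]
t [-0.0003 -0.0012  0.1891] r [ 0.001  -0.0008  0.0005] rows>=3.0
```

View pics/w3.png

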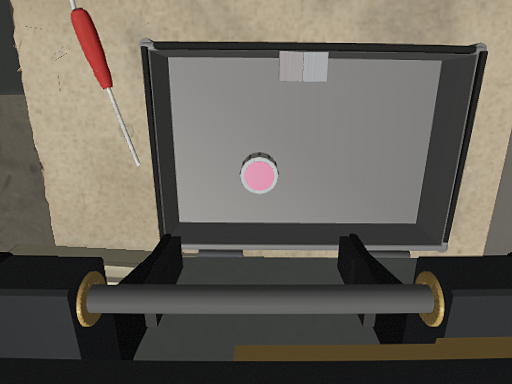

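Run:
```python
from h import *
im=cv2.imread("pics/w3.png")[:,:,::-1];c=dict(np.load("w3.npz"))
rectw(c,im,259,175,.038,60)
for u,v in ((168,56),(442,60),(417,222),(178,222)): print("floor",p2w(c,u,v,.008).round(4))
for u,v in ((147,43),(482,47),(446,246),(164,240)): print("rim outer",p2w(c,u,v,.066).round(4))
for u,v in ((279,82),(327,81)): print("keeper",p2w(c,u,v,.067).round(4))
```

```text
(259, 175) rect c [ 0.487  -0.2029] size 37.1 38.1 short-axis ang -1.0 deg mean [ 0.4867 -0.2029] npx 1060
floor [ 0.3947 -0.0857  0.008 ]
floor [ 0.6746 -0.0885  0.008 ]
floor [ 0.6743 -0.2674  0.008 ]
floor [ 0.3913 -0.2671  0.008 ]
rim outer [ 0.3929 -0.0811  0.066 ]
rim outer [ 0.6772 -0.0828  0.066 ]
rim outer [ 0.6779 -0.27    0.066 ]
rim outer [ 0.3914 -0.2627  0.066 ]
keeper [ 0.5043 -0.1127  0.067 ]
keeper [ 0.5457 -0.1117  0.067 ]
```

>>> {"op": "carry_out", "data": {"commands": [{"tx": 0.001,"ty": -0.001,"tz": 0.06,"rx": 0.0,"ry": 0.0,"rz": 0.0,"jaw": 1.0},{"tx": 0.001,"ty": -0.001,"tz": 0.12,"rx": 0.0,"ry": 0.0,"rz": 0.0,"jaw": 1.0},{"tx": 0.001,"ty": -0.001,"tz": 0.165,"rx": 0.0,"ry": 0.0,"rz": 0.0,"jaw": 1.0},{"tx": 0.001,"ty": -0.001,"tz": 0.185,"rx": 0.0,"ry": 0.0,"rz": 0.0,"jaw": 1.0},{"tx": 0.001,"ty": -0.001,"tz": 0.187,"rx": 0.0,"ry": 0.0,"rz": 0.0,"jaw": 0.8},{"tx": 0.001,"ty": -0.001,"tz": 0.187,"rx": 0.0,"ry": 0.0,"rz": 0.0,"jaw": 0.3},{"tx": 0.001,"ty": -0.001,"tz": 0.187,"rx": 0.0,"ry": 0.0,"rz": 0.0,"jaw": 0.3},{"tx": 0.001,"ty": -0.001,"tz": 0.187,"rx": 0.0,"ry": 0.0,"rz": 0.0,"jaw": 0.3},{"tx": 0.001,"ty": -0.001,"tz": 0.187,"rx": 0.0,"ry": 0.0,"rz": 0.0,"jaw": 0.3},{"tx": 0.001,"ty": -0.001,"tz": 0.187,"rx": 0.0,"ry": 0.0,"rz": 0.0,"jaw": 0.3}], "grip_force": 25}}

```text
time: 4.05
position: [0.4862, -0.2055, 0.0139]
tool_rot: [2.225, 2.218, 0.001]
ft_force: [-0.4, 0.4, 3.1]
grip_width: 0.454
```

Run:
```python
from h import *
st();rel((.602,.037,.22),np.pi/2)
```

```text
t=4.05 p [ 0.4862 -0.2055  0.0139] yaw 1.568 zt [ 0.001  0.    -1.   ] F [-0.4  0.4  3.1] g 0.454 q [-0.3   0.33  0.74  1.99 -0.28  0.92  0.58]
t [ 0.2429  0.1152 -0.206 ] r [ 0.0006 -0.0002 -0.003 ] rows>=5.4
```

>>> {"op": "carry_out", "data": {"commands": [{"tx": 0.0,"ty": 0.0,"tz": -0.04,"rx": 0.0,"ry": 0.0,"rz": 0.0,"jaw": 0.3},{"tx": 0.0,"ty": 0.0,"tz": -0.09,"rx": 0.0,"ry": 0.0,"rz": 0.0,"jaw": 0.3},{"tx": 0.02,"ty": 0.01,"tz": -0.13,"rx": 0.0,"ry": 0.0,"rz": 0.0,"jaw": 0.3},{"tx": 0.06,"ty": 0.03,"tz": -0.14,"rx": 0.0,"ry": 0.0,"rz": 0.0,"jaw": 0.3},{"tx": 0.11,"ty": 0.055,"tz": -0.14,"rx": 0.0,"ry": 0.0,"rz": 0.0,"jaw": 0.3},{"tx": 0.16,"ty": 0.08,"tz": -0.13,"rx": 0.0,"ry": 0.0,"rz": 0.0,"jaw": 0.3},{"tx": 0.21,"ty": 0.1,"tz": -0.12,"rx": 0.0,"ry": 0.0,"rz": 0.0,"jaw": 0.3},{"tx": 0.242,"ty": 0.115,"tz": -0.1,"rx": 0.0,"ry": 0.0,"rz": 0.0,"jaw": 0.3},{"tx": 0.242,"ty": 0.115,"tz": -0.07,"rx": 0.0,"ry": 0.0,"rz": 0.0,"jaw": 0.3},{"tx": 0.242,"ty": 0.115,"tz": -0.07,"rx": 0.0,"ry": 0.0,"rz": 0.0,"jaw": 0.3}]}}

```text
time: 5.3
position: [0.5992, 0.0361, 0.0808]
tool_rot: [-2.222, -2.217, 0.009]
ft_force: [0.2, 0.3, 0.3]
grip_width: 0.451
```

Run:
```python
from h import *
st();rel((.602,.037,.011),np.pi/2)
im=get_image("wrist");cv2.imwrite("pics/w4.png",im[:,:,::-1])
```

```text
t=5.30 p [0.5992 0.0361 0.0808] yaw 1.568 zt [-0.006 -0.002 -1.   ] F [0.2 0.3 0.3] g 0.451 q [-0.62  0.37  0.62  1.76 -0.24  1.09  0.08]
t [0.001  0.0032 0.0698] r [-0.006   0.0018 -0.0023] rows>=1.1
```

View pics/w4.png

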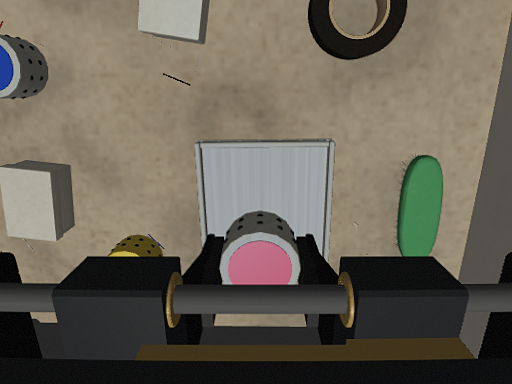

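>>> {"op": "carry_out", "data": {"commands": [{"tx": 0.001,"ty": 0.002,"tz": 0.04,"rx": 0.0,"ry": 0.0,"rz": 0.0,"jaw": 0.3},{"tx": 0.001,"ty": 0.002,"tz": 0.06,"rx": 0.0,"ry": 0.0,"rz": 0.0,"jaw": 0.3},{"tx": 0.001,"ty": 0.002,"tz": 0.069,"rx": 0.0,"ry": 0.0,"rz": 0.0,"jaw": 0.3},{"tx": 0.001,"ty": 0.002,"tz": 0.07,"rx": 0.0,"ry": 0.0,"rz": 0.0,"jaw": 0.3},{"tx": 0.001,"ty": 0.002,"tz": 0.07,"rx": 0.0,"ry": 0.0,"rz": 0.0,"jaw": 0.58},{"tx": 0.001,"ty": 0.002,"tz": 0.07,"rx": 0.0,"ry": 0.0,"rz": 0.0,"jaw": 0.58},{"tx": 0.001,"ty": 0.002,"tz": 0.07,"rx": 0.0,"ry": 0.0,"rz": 0.0,"jaw": 0.58},{"tx": 0.001,"ty": 0.002,"tz": 0.03,"rx": 0.0,"ry": 0.0,"rz": 0.0,"jaw": 0.58},{"tx": 0.001,"ty": 0.002,"tz": -0.03,"rx": 0.0,"ry": 0.0,"rz": 0.0,"jaw": 0.8},{"tx": 0.001,"ty": 0.002,"tz": -0.09,"rx": 0.0,"ry": 0.0,"rz": 0.0,"jaw": 1.0},{"tx": 0.001,"ty": 0.002,"tz": -0.1,"rx": 0.0,"ry": 0.0,"rz": 0.0,"jaw": 1.0}]}}

```text
time: 6.72
position: [0.6066, 0.0369, 0.189]
tool_rot: [2.222, 2.214, 0.012]
ft_force: [0.6, 0.8, -1.0]
grip_width: 0.838
```

Run:
```python
from h import *
st();c=info("wrist");im=get_image("wrist");cv2.imwrite("pics/w5.png",im[:,:,::-1]);np.savez("w5.npz",**c)
```

```text
t=6.72 p [0.6066 0.0369 0.189 ] yaw 1.567 zt [ 0.009  0.002 -1.   ] F [ 0.6  0.8 -1. ] g 0.838 q [-0.65  0.28  0.66  1.64 -0.18  1.28  0.03]
```

View pics/w5.png

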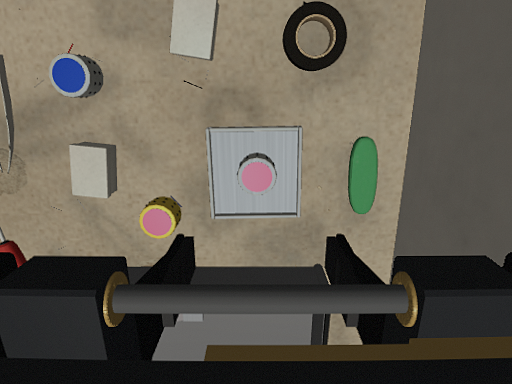

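Run:
```python
from h import *
im=cv2.imread("pics/w5.png")[:,:,::-1];c=dict(np.load("w5.npz"))
rectw(c,im,93,165,.028);rectw(c,im,68,75,.03,60);rectw(c,im,257,177,.034,60)
st();rel((.432,.044,.10),1.459);rel((.432,.044,.03),1.459);rel((.432,.044,.008),1.459)
```

```text
(93, 165) rect c [0.4323 0.0439] size 37.0 52.7 short-axis ang -6.7 deg mean [0.4324 0.0446] npx 1783
(68, 75) rect c [0.4291 0.1375] size 30.1 30.3 short-axis ang -51.2 deg mean [0.4291 0.1377] npx 893
(257, 177) rect c [0.6027 0.0425] size 82.3 84.3 short-axis ang 89.7 deg mean [0.6025 0.0438] npx 6524
t=6.78 p [0.6058 0.0371 0.1878] yaw 1.568 zt [ 0.007  0.002 -1.   ] F [ 0.6 -0.3 -0. ] g 0.879 q [-0.65  0.28  0.66  1.64 -0.18  1.28  0.03]
t [ 0.0062 -0.1744  0.0866] r [ 0.0065 -0.0023  0.1087] rows>=3.1
t [ 0.006  -0.1749  0.1566] r [ 0.0065 -0.0023  0.1087] rows>=3.8
t [ 0.006  -0.175   0.1786] r [ 0.0065 -0.0023  0.1087] rows>=4.0
```

>>> {"op": "carry_out", "data": {"commands": [{"tx": 0.002,"ty": -0.06,"tz": 0.0,"rx": 0.006,"ry": -0.002,"rz": 0.05,"jaw": 0.78},{"tx": 0.004,"ty": -0.12,"tz": 0.02,"rx": 0.006,"ry": -0.002,"rz": 0.11,"jaw": 0.78},{"tx": 0.006,"ty": -0.17,"tz": 0.06,"rx": 0.006,"ry": -0.002,"rz": 0.114,"jaw": 0.78},{"tx": 0.006,"ty": -0.173,"tz": 0.1,"rx": 0.006,"ry": -0.002,"rz": 0.114,"jaw": 0.78},{"tx": 0.006,"ty": -0.173,"tz": 0.12,"rx": 0.006,"ry": -0.002,"rz": 0.114,"jaw": 0.78},{"tx": 0.006,"ty": -0.173,"tz": 0.13,"rx": 0.006,"ry": -0.002,"rz": 0.114,"jaw": 0.78},{"tx": 0.006,"ty": -0.173,"tz": 0.13,"rx": 0.006,"ry": -0.002,"rz": 0.114,"jaw": 0.78}]}}

```text
time: 7.65
position: [0.43, 0.0433, 0.0528]
tool_rot: [-2.345, -2.086, 0.012]
ft_force: [0.1, -0.6, 0.5]
grip_width: 0.781
```

Run:
```python
from h import *
st();im=get_image("wrist");cv2.imwrite("pics/w6.png",im[:,:,::-1]);st();rel((.432,.044,.007),np.radians(90-6.6))
```

```text
t=7.65 p [0.43   0.0433 0.0528] yaw 1.454 zt [-0.008 -0.003 -1.   ] F [ 0.1 -0.6  0.5] g 0.781 q [-0.81  0.02  0.66  2.17 -0.01  0.96 -0.26]
t=7.70 p [0.4308 0.0435 0.0535] yaw 1.454 zt [-0.006 -0.002 -1.   ] F [ 0.5  0.5 -0. ] g 0.780 q [-0.81  0.02  0.66  2.17 -0.01  0.96 -0.26]
t [0.0008 0.0014 0.0465] r [-0.0061  0.003  -0.002 ] rows>=0.7
```

View pics/w6.png

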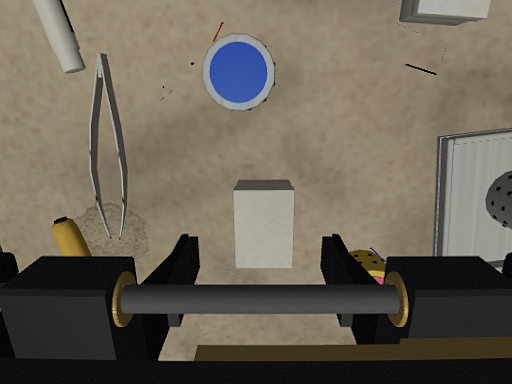

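>>> {"op": "carry_out", "data": {"commands": [{"tx": 0.001,"ty": 0.001,"tz": 0.025,"rx": 0.0,"ry": 0.0,"rz": 0.0,"jaw": 0.78},{"tx": 0.001,"ty": 0.001,"tz": 0.042,"rx": 0.0,"ry": 0.0,"rz": 0.0,"jaw": 0.78},{"tx": 0.001,"ty": 0.001,"tz": 0.046,"rx": 0.0,"ry": 0.0,"rz": 0.0,"jaw": 0.7},{"tx": 0.001,"ty": 0.001,"tz": 0.046,"rx": 0.0,"ry": 0.0,"rz": 0.0,"jaw": 0.55},{"tx": 0.001,"ty": 0.001,"tz": 0.046,"rx": 0.0,"ry": 0.0,"rz": 0.0,"jaw": 0.4},{"tx": 0.001,"ty": 0.001,"tz": 0.046,"rx": 0.0,"ry": 0.0,"rz": 0.0,"jaw": 0.35},{"tx": 0.001,"ty": 0.001,"tz": 0.046,"rx": 0.0,"ry": 0.0,"rz": 0.0,"jaw": 0.35},{"tx": 0.001,"ty": 0.001,"tz": 0.046,"rx": 0.0,"ry": 0.0,"rz": 0.0,"jaw": 0.35},{"tx": 0.001,"ty": 0.001,"tz": 0.046,"rx": 0.0,"ry": 0.0,"rz": 0.0,"jaw": 0.35}], "grip_force": 15}}

```text
time: 8.82
position: [0.4321, 0.0447, 0.0081]
tool_rot: [-2.345, -2.086, 0.007]
ft_force: [-1.3, 0.5, 6.4]
grip_width: 0.43
```

Run:
```python
from h import *
st();rel((.444,-.1375,.13),np.pi/2);rel((.444,-.1375,.016),np.pi/2)
```

```text
t=8.82 p [0.4321 0.0447 0.0081] yaw 1.454 zt [-0.005 -0.001 -1.   ] F [-1.3  0.5  6.4] g 0.430 q [-0.79  0.11  0.66  2.2  -0.09  0.86 -0.19]
t [-0.1797  0.0325 -0.1217] r [-0.0052  0.0013 -0.1169] rows>=3.5
t [-0.1796  0.0331 -0.0077] r [-0.0052  0.0013 -0.1169] rows>=2.9
```

>>> {"op": "carry_out", "data": {"commands": [{"tx": 0.0,"ty": 0.0,"tz": -0.03,"rx": 0.0,"ry": 0.0,"rz": 0.0,"jaw": 0.35},{"tx": 0.0,"ty": 0.0,"tz": -0.08,"rx": 0.0,"ry": 0.0,"rz": 0.0,"jaw": 0.35},{"tx": -0.02,"ty": 0.003,"tz": -0.12,"rx": 0.0,"ry": 0.0,"rz": -0.03,"jaw": 0.35},{"tx": -0.07,"ty": 0.013,"tz": -0.13,"rx": -0.003,"ry": 0.0,"rz": -0.06,"jaw": 0.35},{"tx": -0.12,"ty": 0.023,"tz": -0.13,"rx": -0.005,"ry": 0.0,"rz": -0.117,"jaw": 0.35},{"tx": -0.16,"ty": 0.03,"tz": -0.13,"rx": -0.005,"ry": 0.0,"rz": -0.117,"jaw": 0.35},{"tx": -0.18,"ty": 0.033,"tz": -0.12,"rx": -0.005,"ry": 0.0,"rz": -0.117,"jaw": 0.35},{"tx": -0.18,"ty": 0.033,"tz": -0.1,"rx": -0.005,"ry": 0.0,"rz": -0.117,"jaw": 0.35},{"tx": -0.18,"ty": 0.033,"tz": -0.08,"rx": -0.005,"ry": 0.0,"rz": -0.117,"jaw": 0.35},{"tx": -0.18,"ty": 0.033,"tz": -0.08,"rx": -0.005,"ry": 0.0,"rz": -0.117,"jaw": 0.35}]}}

```text
time: 10.07
position: [0.4419, -0.138, 0.0863]
tool_rot: [-2.221, -2.219, 0.008]
ft_force: [0.1, -0.6, -1.4]
grip_width: 0.43
```

Run:
```python
from h import *
st();im=get_image("wrist");cv2.imwrite("pics/w7.png",im[:,:,::-1]);rel((.444,-.1375,.016),np.pi/2)
```

```text
t=10.07 p [ 0.4419 -0.138   0.0863] yaw 1.570 zt [-0.005 -0.002 -1.   ] F [ 0.1 -0.6 -1.4] g 0.430 q [-0.67  0.04  0.94  2.08 -0.03  1.04  0.29]
t [0.0007 0.0013 0.0713] r [-0.003   0.0023 -0.0003] rows>=1.1
```

View pics/w7.png

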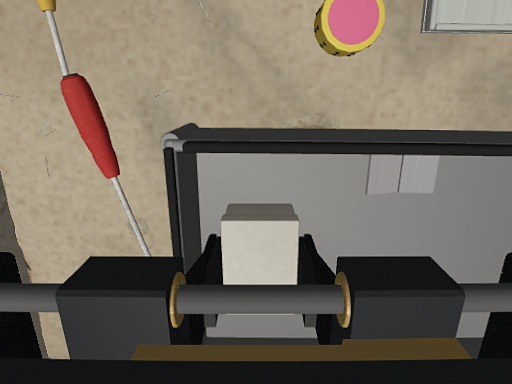

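>>> {"op": "carry_out", "data": {"commands": [{"tx": 0.001,"ty": 0.002,"tz": 0.03,"rx": 0.0,"ry": 0.0,"rz": 0.0,"jaw": 0.35},{"tx": 0.001,"ty": 0.002,"tz": 0.055,"rx": 0.0,"ry": 0.0,"rz": 0.0,"jaw": 0.35},{"tx": 0.001,"ty": 0.002,"tz": 0.067,"rx": 0.0,"ry": 0.0,"rz": 0.0,"jaw": 0.35},{"tx": 0.001,"ty": 0.002,"tz": 0.07,"rx": 0.0,"ry": 0.0,"rz": 0.0,"jaw": 0.35},{"tx": 0.001,"ty": 0.002,"tz": 0.07,"rx": 0.0,"ry": 0.0,"rz": 0.0,"jaw": 0.35},{"tx": 0.001,"ty": 0.002,"tz": 0.07,"rx": 0.0,"ry": 0.0,"rz": 0.0,"jaw": 0.58},{"tx": 0.001,"ty": 0.002,"tz": 0.07,"rx": 0.0,"ry": 0.0,"rz": 0.0,"jaw": 0.58},{"tx": 0.001,"ty": 0.002,"tz": 0.05,"rx": 0.0,"ry": 0.0,"rz": 0.0,"jaw": 0.58},{"tx": 0.001,"ty": 0.002,"tz": 0.0,"rx": 0.0,"ry": 0.0,"rz": 0.0,"jaw": 0.58},{"tx": 0.001,"ty": 0.002,"tz": -0.06,"rx": 0.0,"ry": 0.0,"rz": 0.0,"jaw": 0.8},{"tx": 0.001,"ty": 0.002,"tz": -0.11,"rx": 0.0,"ry": 0.0,"rz": 0.0,"jaw": 0.8},{"tx": 0.05,"ty": 0.002,"tz": -0.14,"rx": 0.0,"ry": 0.0,"rz": 0.0,"jaw": 0.8}]}}

```text
time: 11.62
position: [0.4471, -0.0908, 0.2311]
tool_rot: [2.227, 2.21, 0.005]
ft_force: [0.9, 1.4, -0.7]
grip_width: 0.783
```

Run:
```python
from h import *
st();c=info("wrist");im=get_image("wrist");cv2.imwrite("pics/w8.png",im[:,:,::-1]);np.savez("w8.npz",**c)
rel((.429,.137,.06),np.pi/2)
```

```text
t=11.62 p [ 0.4471 -0.0908  0.2311] yaw 1.563 zt [ 0.005 -0.001 -1.   ] F [ 0.9  1.4 -0.7] g 0.783 q [-0.78 -0.2   0.83  1.92  0.15  1.36 -0.01]
t [ 0.2172 -0.0201  0.1744] r [ 0.0073 -0.0042  0.0039] rows>=4.5
```

View pics/w8.png

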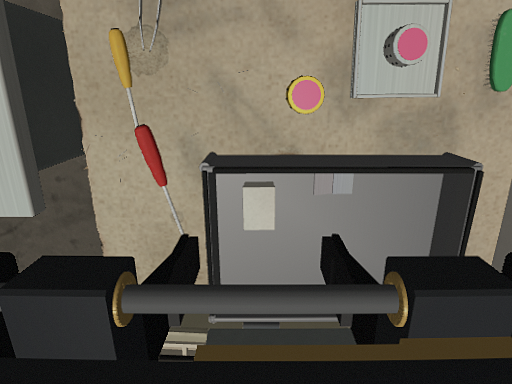

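>>> {"op": "carry_out", "data": {"commands": [{"tx": 0.06,"ty": -0.005,"tz": 0.0,"rx": 0.0,"ry": 0.0,"rz": 0.0,"jaw": 0.85},{"tx": 0.12,"ty": -0.01,"tz": 0.03,"rx": 0.005,"ry": -0.003,"rz": 0.0,"jaw": 0.85},{"tx": 0.17,"ty": -0.015,"tz": 0.07,"rx": 0.007,"ry": -0.004,"rz": 0.004,"jaw": 0.85},{"tx": 0.21,"ty": -0.018,"tz": 0.11,"rx": 0.007,"ry": -0.004,"rz": 0.004,"jaw": 0.85},{"tx": 0.217,"ty": -0.019,"tz": 0.15,"rx": 0.007,"ry": -0.004,"rz": 0.004,"jaw": 0.85},{"tx": 0.217,"ty": -0.019,"tz": 0.174,"rx": 0.007,"ry": -0.004,"rz": 0.004,"jaw": 0.85},{"tx": 0.217,"ty": -0.019,"tz": 0.174,"rx": 0.007,"ry": -0.004,"rz": 0.004,"jaw": 0.85},{"tx": 0.217,"ty": -0.019,"tz": 0.174,"rx": 0.007,"ry": -0.004,"rz": 0.004,"jaw": 0.85}]}}

```text
time: 12.68
position: [0.4276, 0.129, 0.0543]
tool_rot: [-2.226, -2.216, 0.013]
ft_force: [0.8, -1.0, 0.5]
grip_width: 0.85
```

Run:
```python
from h import *
st();c=info("wrist");im=get_image("wrist");cv2.imwrite("pics/w9.png",im[:,:,::-1]);np.savez("w9.npz",**c)
rel((.429,.137,.006),np.pi/2)
```

```text
t=12.68 p [0.4276 0.129  0.0543] yaw 1.566 zt [-0.007 -0.005 -1.   ] F [ 0.8 -1.   0.5] g 0.850 q [-0.94  0.05  0.6   2.14 -0.03  0.97 -0.32]
t [0.0081 0.0014 0.0485] r [-0.006   0.0045 -0.0044] rows>=0.8
```

View pics/w9.png

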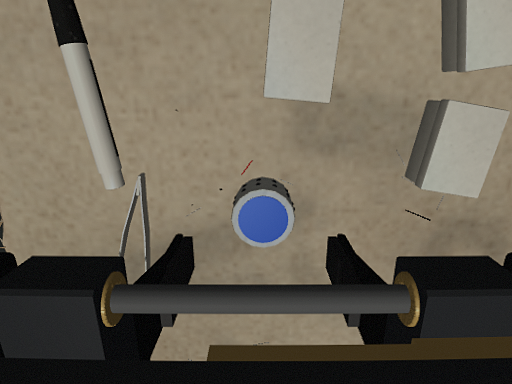

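Run:
```python
from h import *
im=cv2.imread("pics/w9.png")[:,:,::-1];c=dict(np.load("w9.npz"))
rectw(c,im,263,219,.03,60)
```

```text
(263, 219) rect c [0.429  0.1374] size 30.3 30.6 short-axis ang -0.1 deg mean [0.4292 0.1378] npx 1870
```

>>> {"op": "carry_out", "data": {"commands": [{"tx": 0.008,"ty": 0.001,"tz": 0.01,"rx": 0.0,"ry": 0.0,"rz": 0.0,"jaw": 0.85},{"tx": 0.008,"ty": 0.001,"tz": 0.03,"rx": -0.003,"ry": 0.002,"rz": 0.0,"jaw": 0.85},{"tx": 0.008,"ty": 0.001,"tz": 0.044,"rx": -0.003,"ry": 0.002,"rz": 0.0,"jaw": 0.85},{"tx": 0.008,"ty": 0.001,"tz": 0.047,"rx": -0.003,"ry": 0.002,"rz": 0.0,"jaw": 0.85},{"tx": 0.008,"ty": 0.001,"tz": 0.047,"rx": -0.003,"ry": 0.002,"rz": 0.0,"jaw": 0.3},{"tx": 0.008,"ty": 0.001,"tz": 0.047,"rx": -0.003,"ry": 0.002,"rz": 0.0,"jaw": 0.3},{"tx": 0.008,"ty": 0.001,"tz": 0.047,"rx": -0.003,"ry": 0.002,"rz": 0.0,"jaw": 0.3},{"tx": 0.008,"ty": 0.001,"tz": 0.047,"rx": -0.003,"ry": 0.002,"rz": 0.0,"jaw": 0.3},{"tx": 0.008,"ty": 0.001,"tz": 0.047,"rx": -0.003,"ry": 0.002,"rz": 0.0,"jaw": 0.3}], "grip_force": 25}}

```text
time: 13.85
position: [0.4277, 0.1368, 0.0065]
tool_rot: [-2.225, -2.216, 0.009]
ft_force: [0.1, -0.1, 0.9]
grip_width: 0.453
```

Run:
```python
from h import *
st();rel((.534,-.2175,.14),np.pi/2)
```

```text
t=13.85 p [0.4277 0.1368 0.0065] yaw 1.567 zt [-0.004 -0.003 -1.   ] F [ 0.1 -0.1  0.9] g 0.453 q [-0.93  0.15  0.59  2.17 -0.11  0.86 -0.28]
t [-0.3543  0.1071 -0.1327] r [-0.0044  0.0034 -0.004 ] rows>=6.3
```

>>> {"op": "carry_out", "data": {"commands": [{"tx": 0.0,"ty": 0.0,"tz": -0.04,"rx": 0.0,"ry": 0.0,"rz": 0.0,"jaw": 0.3},{"tx": -0.01,"ty": 0.003,"tz": -0.09,"rx": 0.0,"ry": 0.0,"rz": 0.0,"jaw": 0.3},{"tx": -0.04,"ty": 0.012,"tz": -0.133,"rx": 0.0,"ry": 0.0,"rz": 0.0,"jaw": 0.3},{"tx": -0.09,"ty": 0.027,"tz": -0.14,"rx": 0.0,"ry": 0.0,"rz": 0.0,"jaw": 0.3},{"tx": -0.145,"ty": 0.043,"tz": -0.14,"rx": 0.0,"ry": 0.0,"rz": 0.0,"jaw": 0.3},{"tx": -0.2,"ty": 0.06,"tz": -0.14,"rx": -0.004,"ry": 0.003,"rz": -0.004,"jaw": 0.3},{"tx": -0.255,"ty": 0.077,"tz": -0.14,"rx": -0.004,"ry": 0.003,"rz": -0.004,"jaw": 0.3},{"tx": -0.31,"ty": 0.094,"tz": -0.14,"rx": -0.004,"ry": 0.003,"rz": -0.004,"jaw": 0.3},{"tx": -0.345,"ty": 0.105,"tz": -0.135,"rx": -0.004,"ry": 0.003,"rz": -0.004,"jaw": 0.3},{"tx": -0.354,"ty": 0.107,"tz": -0.11,"rx": -0.004,"ry": 0.003,"rz": -0.004,"jaw": 0.3},{"tx": -0.354,"ty": 0.107,"tz": -0.09,"rx": -0.004,"ry": 0.003,"rz": -0.004,"jaw": 0.3},{"tx": -0.354,"ty": 0.107,"tz": -0.09,"rx": -0.004,"ry": 0.003,"rz": -0.004,"jaw": 0.3}]}}

```text
time: 15.35
position: [0.5319, -0.2158, 0.0951]
tool_rot: [-2.218, -2.219, 0.005]
ft_force: [-0.6, -0.4, -0.5]
grip_width: 0.456
```

Run:
```python
from h import *
st();im=get_image("wrist");cv2.imwrite("pics/w10.png",im[:,:,::-1]);rel((.534,-.2175,.0155),np.pi/2)
```

```text
t=15.35 p [ 0.5319 -0.2158  0.0951] yaw 1.572 zt [-0.005  0.001 -1.   ] F [-0.6 -0.4 -0.5] g 0.456 q [-0.43  0.37  0.92  1.82 -0.32  1.12  0.61]
t [-0.0014  0.0013  0.0809] r [-0.0028 -0.0001  0.0012] rows>=1.3
```

View pics/w10.png

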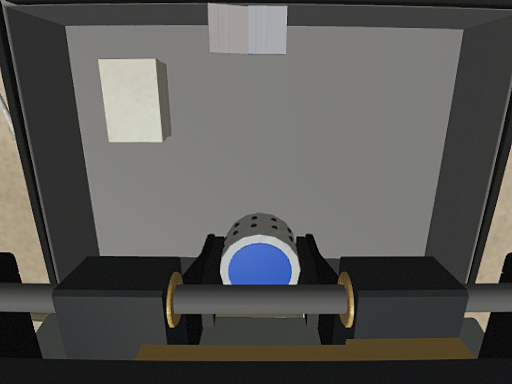

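>>> {"op": "carry_out", "data": {"commands": [{"tx": -0.001,"ty": 0.001,"tz": 0.04,"rx": 0.0,"ry": 0.0,"rz": 0.0,"jaw": 0.3},{"tx": -0.001,"ty": 0.001,"tz": 0.065,"rx": 0.0,"ry": 0.0,"rz": 0.0,"jaw": 0.3},{"tx": -0.001,"ty": 0.001,"tz": 0.077,"rx": 0.0,"ry": 0.0,"rz": 0.0,"jaw": 0.3},{"tx": -0.001,"ty": 0.001,"tz": 0.08,"rx": 0.0,"ry": 0.0,"rz": 0.0,"jaw": 0.3},{"tx": -0.001,"ty": 0.001,"tz": 0.08,"rx": 0.0,"ry": 0.0,"rz": 0.0,"jaw": 0.3},{"tx": -0.001,"ty": 0.001,"tz": 0.08,"rx": 0.0,"ry": 0.0,"rz": 0.0,"jaw": 0.6},{"tx": -0.001,"ty": 0.001,"tz": 0.08,"rx": 0.0,"ry": 0.0,"rz": 0.0,"jaw": 0.6},{"tx": -0.001,"ty": 0.001,"tz": 0.06,"rx": 0.0,"ry": 0.0,"rz": 0.0,"jaw": 0.6},{"tx": -0.001,"ty": 0.001,"tz": 0.01,"rx": 0.0,"ry": 0.0,"rz": 0.0,"jaw": 0.7},{"tx": -0.001,"ty": 0.001,"tz": -0.05,"rx": 0.0,"ry": 0.0,"rz": 0.0,"jaw": 0.8},{"tx": 0.03,"ty": 0.001,"tz": -0.1,"rx": 0.0,"ry": 0.0,"rz": 0.0,"jaw": 0.8},{"tx": 0.08,"ty": 0.001,"tz": -0.12,"rx": 0.0,"ry": 0.0,"rz": 0.0,"jaw": 0.8}]}}

```text
time: 16.9
position: [0.5357, -0.1399, 0.2218]
tool_rot: [2.224, 2.211, 0.004]
ft_force: [1.0, 0.5, -0.7]
grip_width: 0.793
```

Run:
```python
from h import *
st();c=info("wrist");im=get_image("wrist");cv2.imwrite("pics/w11.png",im[:,:,::-1]);np.savez("w11.npz",**c)
rel((.54,.06,.25),np.pi/2)
```

```text
t=16.90 p [ 0.5357 -0.1399  0.2218] yaw 1.565 zt [ 0.006 -0.002 -1.   ] F [ 1.   0.5 -0.7] g 0.793 q [-0.68  0.15  0.98  1.73 -0.13  1.32  0.32]
t [ 0.1897  0.0036 -0.0266] r [ 0.0061 -0.0049  0.0056] rows>=3.1
```

View pics/w11.png

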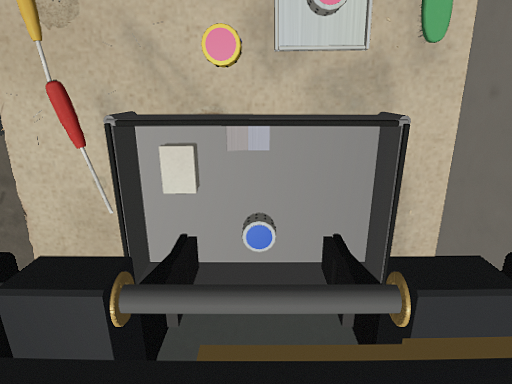

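>>> {"op": "carry_out", "data": {"commands": [{"tx": 0.06,"ty": 0.003,"tz": -0.02,"rx": 0.003,"ry": -0.003,"rz": 0.0,"jaw": 0.8},{"tx": 0.12,"ty": 0.004,"tz": -0.02,"rx": 0.006,"ry": -0.005,"rz": 0.006,"jaw": 0.8},{"tx": 0.18,"ty": 0.006,"tz": -0.02,"rx": 0.006,"ry": -0.005,"rz": 0.006,"jaw": 0.8},{"tx": 0.235,"ty": 0.006,"tz": -0.0,"rx": 0.006,"ry": -0.005,"rz": 0.006,"jaw": 0.8},{"tx": 0.25,"ty": 0.006,"tz": 0.02,"rx": 0.006,"ry": -0.005,"rz": 0.006,"jaw": 0.8},{"tx": 0.25,"ty": 0.006,"tz": 0.02,"rx": 0.006,"ry": -0.005,"rz": 0.006,"jaw": 0.8},{"tx": 0.25,"ty": 0.006,"tz": 0.02,"rx": 0.006,"ry": -0.005,"rz": 0.006,"jaw": 0.8}]}}

```text
time: 17.82
position: [0.5412, 0.1099, 0.1978]
tool_rot: [2.232, 2.21, -0.014]
ft_force: [-0.2, -0.1, 0.7]
grip_width: 0.802
```

Run:
```python
from h import *
st();c=info("wrist");im=get_image("wrist");cv2.imwrite("pics/w12.png",im[:,:,::-1]);np.savez("w12.npz",**c)
print(w2p(c,[[.5475,.1795,.028],[.5545,.253,.028],[.45,.235,.028]]))
```

```text
t=17.82 p [0.5412 0.1099 0.1978] yaw 1.561 zt [-0.006 -0.006 -1.   ] F [-0.2 -0.1  0.7] g 0.802 q [-0.98  0.16  0.82  1.75 -0.12  1.29 -0.15]
[[266.54137029 105.30676942]
 [273.86917356  22.93039522]
 [162.57816664  45.74363292]]
```

View pics/w12.png

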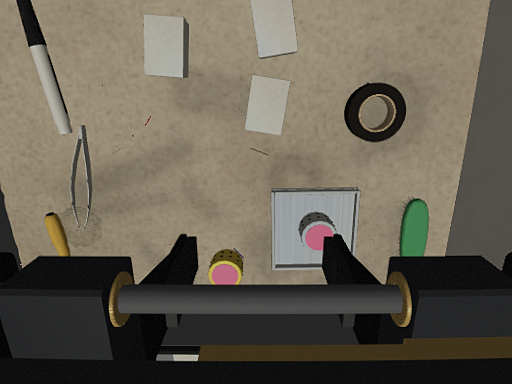

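Run:
```python
from h import *
im=cv2.imread("pics/w12.png")[:,:,::-1];c=dict(np.load("w12.npz"))
x,y,a=rectw(c,im,267,105,.028);rectw(c,im,165,45,.028);x2,y2,a2=rectw(c,im,273,30,.028)
rel((x,y,.055),np.radians(90+a))
```

```text
(267, 105) rect c [0.5474 0.1795] size 36.8 52.6 short-axis ang -9.5 deg mean [0.5475 0.1801] npx 2065
(165, 45) rect c [0.4504 0.2347] size 36.7 52.4 short-axis ang -5.5 deg mean [0.4504 0.2351] npx 2340
(273, 30) rect c [0.5547 0.2506] size 36.9 48.8 short-axis ang 8.6 deg mean [0.5544 0.2499] npx 2191
t [0.0705 0.006  0.1426] r [-0.0049  0.0063  0.156 ] rows>=2.5
```

>>> {"op": "carry_out", "data": {"commands": [{"tx": 0.05,"ty": 0.004,"tz": 0.03,"rx": 0.0,"ry": 0.003,"rz": 0.08,"jaw": 0.78},{"tx": 0.07,"ty": 0.006,"tz": 0.08,"rx": -0.003,"ry": 0.003,"rz": 0.156,"jaw": 0.78},{"tx": 0.07,"ty": 0.006,"tz": 0.12,"rx": -0.003,"ry": 0.003,"rz": 0.156,"jaw": 0.78},{"tx": 0.07,"ty": 0.006,"tz": 0.14,"rx": -0.003,"ry": 0.003,"rz": 0.156,"jaw": 0.78},{"tx": 0.07,"ty": 0.006,"tz": 0.142,"rx": -0.003,"ry": 0.003,"rz": 0.156,"jaw": 0.78},{"tx": 0.07,"ty": 0.006,"tz": 0.142,"rx": -0.003,"ry": 0.003,"rz": 0.156,"jaw": 0.78}]}}

```text
time: 18.62
position: [0.5475, 0.1813, 0.0561]
tool_rot: [2.395, 2.032, -0.004]
ft_force: [0.1, -0.0, 1.1]
grip_width: 0.779
```

Run:
```python
from h import *
st();rel((.5475,.1795,.007),np.radians(80.5));c=info("wrist");im=get_image("wrist");cv2.imwrite("pics/w13.png",im[:,:,::-1])
```

```text
t=18.62 p [0.5475 0.1813 0.0561] yaw 1.407 zt [-0.001 -0.002 -1.   ] F [ 0.1 -0.   1.1] g 0.779 q [-0.99  0.38  0.74  1.84 -0.29  1.04 -0.29]
t [-0.0017  0.0004  0.0491] r [-0.001   0.0021  0.0024] rows>=0.8
```

View pics/w13.png

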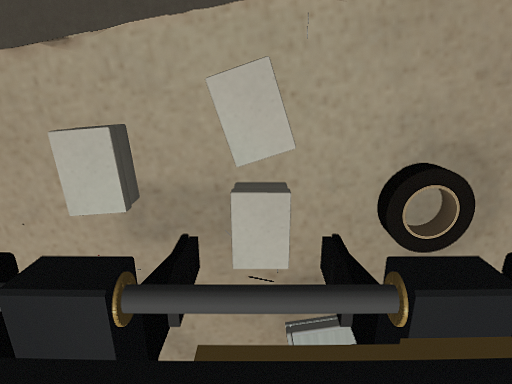

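Carton C is centred between the fingers at (261,228). Descend and grip.

>>> {"op": "carry_out", "data": {"commands": [{"tx": -0.001,"ty": 0.0,"tz": 0.025,"rx": 0.0,"ry": 0.0,"rz": 0.002,"jaw": 0.78},{"tx": -0.001,"ty": 0.0,"tz": 0.044,"rx": 0.0,"ry": 0.0,"rz": 0.002,"jaw": 0.78},{"tx": -0.001,"ty": 0.0,"tz": 0.048,"rx": 0.0,"ry": 0.0,"rz": 0.002,"jaw": 0.7},{"tx": -0.001,"ty": 0.0,"tz": 0.048,"rx": 0.0,"ry": 0.0,"rz": 0.002,"jaw": 0.55},{"tx": -0.001,"ty": 0.0,"tz": 0.048,"rx": 0.0,"ry": 0.0,"rz": 0.002,"jaw": 0.4},{"tx": -0.001,"ty": 0.0,"tz": 0.048,"rx": 0.0,"ry": 0.0,"rz": 0.002,"jaw": 0.35},{"tx": -0.001,"ty": 0.0,"tz": 0.048,"rx": 0.0,"ry": 0.0,"rz": 0.002,"jaw": 0.35},{"tx": -0.001,"ty": 0.0,"tz": 0.048,"rx": 0.0,"ry": 0.0,"rz": 0.002,"jaw": 0.35},{"tx": -0.001,"ty": 0.0,"tz": 0.048,"rx": 0.0,"ry": 0.0,"rz": 0.002,"jaw": 0.35}], "grip_force": 15}}

```text
time: 19.8
position: [0.5463, 0.1808, 0.007]
tool_rot: [2.396, 2.032, -0.006]
ft_force: [0.4, -0.3, 4.8]
grip_width: 0.432
```

Run:
```python
from h import *
st();rel((.624,-.1375,.15),np.pi/2)
```

```text
t=19.80 p [0.5463 0.1808 0.007 ] yaw 1.407 zt [-0.003 -0.003 -1.   ] F [ 0.4 -0.3  4.8] g 0.432 q [-0.96  0.45  0.71  1.88 -0.35  0.95 -0.25]
t [-0.3018  0.1283 -0.1424] r [-0.0023  0.0027 -0.164 ] rows>=5.7
```

>>> {"op": "carry_out", "data": {"commands": [{"tx": 0.0,"ty": 0.0,"tz": -0.04,"rx": 0.0,"ry": 0.0,"rz": 0.0,"jaw": 0.35},{"tx": 0.0,"ty": 0.0,"tz": -0.09,"rx": 0.0,"ry": 0.0,"rz": 0.0,"jaw": 0.35},{"tx": -0.03,"ty": 0.013,"tz": -0.13,"rx": 0.0,"ry": 0.0,"rz": -0.03,"jaw": 0.35},{"tx": -0.08,"ty": 0.034,"tz": -0.142,"rx": 0.0,"ry": 0.0,"rz": -0.07,"jaw": 0.35},{"tx": -0.13,"ty": 0.055,"tz": -0.142,"rx": 0.0,"ry": 0.0,"rz": -0.12,"jaw": 0.35},{"tx": -0.18,"ty": 0.077,"tz": -0.142,"rx": 0.0,"ry": 0.0,"rz": -0.164,"jaw": 0.35},{"tx": -0.23,"ty": 0.098,"tz": -0.142,"rx": 0.0,"ry": 0.0,"rz": -0.164,"jaw": 0.35},{"tx": -0.28,"ty": 0.119,"tz": -0.142,"rx": 0.0,"ry": 0.0,"rz": -0.164,"jaw": 0.35},{"tx": -0.302,"ty": 0.128,"tz": -0.13,"rx": 0.0,"ry": 0.0,"rz": -0.164,"jaw": 0.35},{"tx": -0.302,"ty": 0.128,"tz": -0.1,"rx": 0.0,"ry": 0.0,"rz": -0.164,"jaw": 0.35},{"tx": -0.302,"ty": 0.128,"tz": -0.09,"rx": 0.0,"ry": 0.0,"rz": -0.164,"jaw": 0.35},{"tx": -0.302,"ty": 0.128,"tz": -0.09,"rx": 0.0,"ry": 0.0,"rz": -0.164,"jaw": 0.35}]}}

```text
time: 21.3
position: [0.6222, -0.137, 0.096]
tool_rot: [-2.219, -2.221, 0.01]
ft_force: [-0.6, -0.3, -1.8]
grip_width: 0.429
```

Run:
```python
from h import *
st();rel((.624,-.1375,.0155),np.pi/2);c=info("wrist");im=get_image("wrist");cv2.imwrite("pics/w14.png",im[:,:,::-1])
```

```text
t=21.30 p [ 0.6222 -0.137   0.096 ] yaw 1.572 zt [-0.006 -0.003 -1.   ] F [-0.6 -0.3 -1.8] g 0.429 q [-0.46  0.49  0.82  1.65 -0.38  1.17  0.46]
t [-0.0003  0.0023  0.0805] r [-0.0062  0.0026  0.0009] rows>=1.3
```

View pics/w14.png

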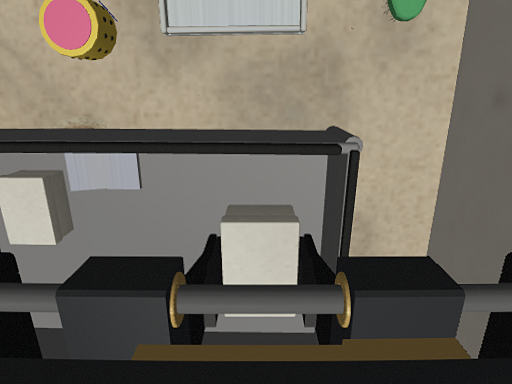

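>>> {"op": "carry_out", "data": {"commands": [{"tx": 0.0,"ty": 0.001,"tz": 0.04,"rx": -0.003,"ry": 0.001,"rz": 0.0,"jaw": 0.35},{"tx": 0.0,"ty": 0.001,"tz": 0.065,"rx": -0.003,"ry": 0.001,"rz": 0.0,"jaw": 0.35},{"tx": 0.0,"ty": 0.001,"tz": 0.077,"rx": -0.003,"ry": 0.001,"rz": 0.0,"jaw": 0.35},{"tx": 0.0,"ty": 0.001,"tz": 0.08,"rx": -0.003,"ry": 0.001,"rz": 0.0,"jaw": 0.35},{"tx": 0.0,"ty": 0.001,"tz": 0.08,"rx": -0.003,"ry": 0.001,"rz": 0.0,"jaw": 0.35},{"tx": 0.0,"ty": 0.001,"tz": 0.08,"rx": -0.003,"ry": 0.001,"rz": 0.0,"jaw": 0.57},{"tx": 0.0,"ty": 0.001,"tz": 0.08,"rx": -0.003,"ry": 0.001,"rz": 0.0,"jaw": 0.57},{"tx": 0.0,"ty": 0.001,"tz": 0.06,"rx": -0.003,"ry": 0.001,"rz": 0.0,"jaw": 0.57},{"tx": 0.0,"ty": 0.001,"tz": 0.01,"rx": -0.003,"ry": 0.001,"rz": 0.0,"jaw": 0.57},{"tx": 0.0,"ty": 0.001,"tz": -0.05,"rx": -0.003,"ry": 0.001,"rz": 0.0,"jaw": 0.8},{"tx": 0.03,"ty": 0.001,"tz": -0.1,"rx": -0.003,"ry": 0.001,"rz": 0.0,"jaw": 0.8},{"tx": 0.08,"ty": -0.02,"tz": -0.12,"rx": -0.003,"ry": 0.001,"rz": 0.0,"jaw": 0.8}]}}

```text
time: 22.85
position: [0.6055, -0.0598, 0.2223]
tool_rot: [2.222, 2.211, 0.004]
ft_force: [0.3, 0.9, -0.6]
grip_width: 0.771
```

Run:
```python
from h import *
st();rel((.555,.17,.18),np.radians(98.9));c=info("wrist");im=get_image("wrist");cv2.imwrite("pics/w15.png",im[:,:,::-1])
```

```text
t=22.85 p [ 0.6055 -0.0598  0.2223] yaw 1.566 zt [ 0.007 -0.004 -1.   ] F [ 0.3  0.9 -0.6] g 0.771 q [-0.67  0.3   0.89  1.59 -0.24  1.35  0.24]
t [ 0.2297 -0.0519  0.0411] r [ 0.0068  0.004  -0.1602] rows>=3.8
```

View pics/w15.png

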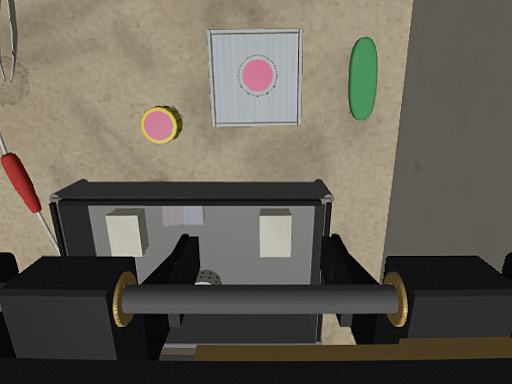

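Two cartons stand in the box at (127,232) and (275,232), the spent one sits in the tray at (258,75). Next is the carton at (0.555, 0.253).

>>> {"op": "carry_out", "data": {"commands": [{"tx": 0.06,"ty": -0.014,"tz": 0.0,"rx": 0.003,"ry": 0.0,"rz": -0.05,"jaw": 0.78},{"tx": 0.12,"ty": -0.027,"tz": 0.02,"rx": 0.006,"ry": 0.003,"rz": -0.1,"jaw": 0.78},{"tx": 0.18,"ty": -0.042,"tz": 0.04,"rx": 0.006,"ry": 0.003,"rz": -0.16,"jaw": 0.78},{"tx": 0.23,"ty": -0.052,"tz": 0.04,"rx": 0.006,"ry": 0.003,"rz": -0.16,"jaw": 0.78},{"tx": 0.23,"ty": -0.052,"tz": 0.04,"rx": 0.006,"ry": 0.003,"rz": -0.16,"jaw": 0.78},{"tx": 0.23,"ty": -0.052,"tz": 0.04,"rx": 0.006,"ry": 0.003,"rz": -0.16,"jaw": 0.78}]}}

```text
time: 23.65
position: [0.5519, 0.1714, 0.1774]
tool_rot: [-2.034, -2.388, 0.006]
ft_force: [-0.0, -1.0, 0.5]
grip_width: 0.782
```

Run:
```python
from h import *
st();c=info("wrist");im=get_image("wrist");cv2.imwrite("pics/w16.png",im[:,:,::-1]);np.savez("w16.npz",**c)
q=w2p(c,[[.5545,.253,.028],[.45,.235,.028]]);print(q)
for u,v in q.round().astype(int): rectw(c,im,u,v,.028,win=60)
rel((.5545,.253,.055),np.radians(98.9))
```

```text
t=23.65 p [0.5519 0.1714 0.1774] yaw 1.730 zt [-0.006  0.    -1.   ] F [-0.  -1.   0.5] g 0.782 q [-1.    0.24  0.76  1.72 -0.17  1.26 -0.04]
[[277.93263359  95.89863675]
 [162.94851766  97.47262048]]
(np.int64(278), np.int64(96)) rect c [0.5544 0.2527] size 36.4 52.1 short-axis ang 9.1 deg mean [0.5541 0.2533] npx 2409
(np.int64(163), np.int64(97)) rect c [0.4503 0.2347] size 37.0 52.8 short-axis ang -5.1 deg mean [0.4504 0.2353] npx 2353
t [0.081  0.016  0.1224] r [-0.0056 -0.0011  0.0024] rows>=2.4
```

View pics/w16.png

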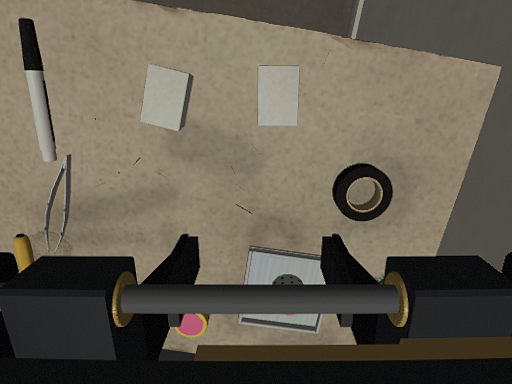

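>>> {"op": "carry_out", "data": {"commands": [{"tx": 0.05,"ty": 0.012,"tz": 0.03,"rx": -0.003,"ry": 0.0,"rz": 0.0,"jaw": 0.78},{"tx": 0.08,"ty": 0.015,"tz": 0.08,"rx": -0.003,"ry": 0.0,"rz": 0.0,"jaw": 0.78},{"tx": 0.081,"ty": 0.015,"tz": 0.12,"rx": -0.003,"ry": 0.0,"rz": 0.0,"jaw": 0.78},{"tx": 0.081,"ty": 0.015,"tz": 0.12,"rx": -0.003,"ry": 0.0,"rz": 0.0,"jaw": 0.78},{"tx": 0.081,"ty": 0.015,"tz": 0.145,"rx": -0.003,"ry": 0.0,"rz": 0.0,"jaw": 0.78},{"tx": 0.081,"ty": 0.015,"tz": 0.166,"rx": -0.003,"ry": 0.0,"rz": 0.0,"jaw": 0.78},{"tx": 0.081,"ty": 0.015,"tz": 0.17,"rx": -0.003,"ry": 0.0,"rz": 0.0,"jaw": 0.72},{"tx": 0.081,"ty": 0.015,"tz": 0.17,"rx": -0.003,"ry": 0.0,"rz": 0.0,"jaw": 0.55},{"tx": 0.081,"ty": 0.015,"tz": 0.17,"rx": -0.003,"ry": 0.0,"rz": 0.0,"jaw": 0.4},{"tx": 0.081,"ty": 0.015,"tz": 0.17,"rx": -0.003,"ry": 0.0,"rz": 0.0,"jaw": 0.35},{"tx": 0.081,"ty": 0.015,"tz": 0.17,"rx": -0.003,"ry": 0.0,"rz": 0.0,"jaw": 0.35},{"tx": 0.081,"ty": 0.015,"tz": 0.17,"rx": -0.003,"ry": 0.0,"rz": 0.0,"jaw": 0.35}], "grip_force": 15}}

```text
time: 25.2
position: [0.5528, 0.2552, 0.0072]
tool_rot: [-2.035, -2.39, 0.001]
ft_force: [0.5, 0.7, 3.3]
grip_width: 0.43
```

Run:
```python
from h import *
st();rel((.624,-.2175,.15),np.pi/2)
im=get_image("wrist");cv2.imwrite("pics/w17.png",im[:,:,::-1])
```

```text
t=25.20 p [0.5528 0.2552 0.0072] yaw 1.731 zt [-0.003  0.002 -1.   ] F [0.5 0.7 3.3] g 0.430 q [-0.99  0.49  0.64  1.79 -0.35  0.98 -0.05]
t [-0.4777 -0.0054 -0.1438] r [-0.0026 -0.0019  0.1601] rows>=8.0
```

View pics/w17.png

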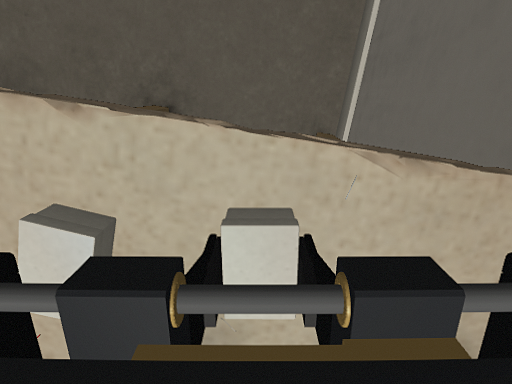

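>>> {"op": "carry_out", "data": {"commands": [{"tx": 0.0,"ty": 0.0,"tz": -0.04,"rx": 0.0,"ry": 0.0,"rz": 0.0,"jaw": 0.35},{"tx": 0.0,"ty": 0.0,"tz": -0.09,"rx": 0.0,"ry": 0.0,"rz": 0.0,"jaw": 0.35},{"tx": -0.03,"ty": 0.0,"tz": -0.13,"rx": 0.0,"ry": 0.0,"rz": 0.0,"jaw": 0.35},{"tx": -0.08,"ty": -0.001,"tz": -0.142,"rx": 0.0,"ry": 0.0,"rz": 0.03,"jaw": 0.35},{"tx": -0.135,"ty": -0.002,"tz": -0.142,"rx": 0.0,"ry": 0.0,"rz": 0.06,"jaw": 0.35},{"tx": -0.19,"ty": -0.003,"tz": -0.142,"rx": 0.0,"ry": 0.0,"rz": 0.09,"jaw": 0.35},{"tx": -0.245,"ty": -0.004,"tz": -0.142,"rx": 0.0,"ry": 0.0,"rz": 0.13,"jaw": 0.35},{"tx": -0.3,"ty": -0.005,"tz": -0.142,"rx": 0.0,"ry": 0.0,"rz": 0.16,"jaw": 0.35},{"tx": -0.355,"ty": -0.005,"tz": -0.142,"rx": 0.0,"ry": 0.0,"rz": 0.16,"jaw": 0.35},{"tx": -0.41,"ty": -0.005,"tz": -0.142,"rx": 0.0,"ry": 0.0,"rz": 0.16,"jaw": 0.35},{"tx": -0.46,"ty": -0.005,"tz": -0.142,"rx": 0.0,"ry": 0.0,"rz": 0.16,"jaw": 0.35},{"tx": -0.478,"ty": -0.005,"tz": -0.13,"rx": 0.0,"ry": 0.0,"rz": 0.16,"jaw": 0.35}]}}

```text
time: 26.75
position: [0.6228, -0.2231, 0.1359]
tool_rot: [-2.226, -2.214, 0.007]
ft_force: [0.3, 0.7, -1.5]
grip_width: 0.428
```

Run:
```python
from h import *
st();im=get_image("wrist");rel((.624,-.2175,.09),np.pi/2);cv2.imwrite("pics/w18.png",im[:,:,::-1])
```

```text
t=26.75 p [ 0.6228 -0.2231  0.1359] yaw 1.565 zt [-0.004 -0.002 -1.   ] F [ 0.3  0.7 -1.5] g 0.428 q [-0.32  0.51  0.86  1.55 -0.4   1.26  0.58]
t [0.0064 0.0028 0.0434] r [-0.0072  0.0021 -0.0064] rows>=0.7
```

View pics/w18.png

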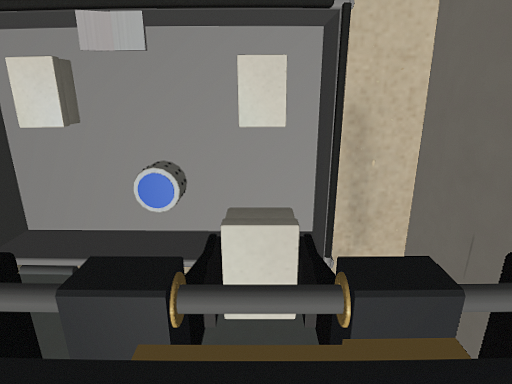

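>>> {"op": "carry_out", "data": {"commands": [{"tx": 0.002,"ty": 0.001,"tz": 0.03,"rx": -0.003,"ry": 0.0,"rz": -0.003,"jaw": 0.35},{"tx": 0.002,"ty": 0.001,"tz": 0.045,"rx": -0.003,"ry": 0.0,"rz": -0.003,"jaw": 0.35},{"tx": 0.002,"ty": 0.001,"tz": 0.045,"rx": -0.003,"ry": 0.0,"rz": -0.003,"jaw": 0.35}]}}

```text
time: 27.18
position: [0.6236, -0.2146, 0.0892]
tool_rot: [-2.214, -2.223, 0.003]
ft_force: [1.0, -0.5, -0.4]
grip_width: 0.429
```

Run:
```python
from h import *
st();rel((.624,-.2175,.0155),np.pi/2)
```

```text
t=27.18 p [ 0.6236 -0.2146  0.0892] yaw 1.575 zt [-0.004  0.002 -1.   ] F [ 1.  -0.5 -0.4] g 0.429 q [-0.32  0.55  0.83  1.6  -0.43  1.19  0.6 ]
t [-0.0031  0.0007  0.0737] r [-0.0044 -0.002   0.004 ] rows>=1.2
```

>>> {"op": "carry_out", "data": {"commands": [{"tx": -0.002,"ty": 0.0,"tz": 0.035,"rx": -0.002,"ry": 0.0,"rz": 0.003,"jaw": 0.35},{"tx": -0.002,"ty": 0.0,"tz": 0.06,"rx": -0.002,"ry": 0.0,"rz": 0.003,"jaw": 0.35},{"tx": -0.002,"ty": 0.0,"tz": 0.071,"rx": -0.002,"ry": 0.0,"rz": 0.003,"jaw": 0.35},{"tx": -0.002,"ty": 0.0,"tz": 0.073,"rx": -0.002,"ry": 0.0,"rz": 0.003,"jaw": 0.35},{"tx": -0.002,"ty": 0.0,"tz": 0.073,"rx": -0.002,"ry": 0.0,"rz": 0.003,"jaw": 0.35},{"tx": -0.002,"ty": 0.0,"tz": 0.073,"rx": -0.002,"ry": 0.0,"rz": 0.003,"jaw": 0.57},{"tx": -0.002,"ty": 0.0,"tz": 0.073,"rx": -0.002,"ry": 0.0,"rz": 0.003,"jaw": 0.57},{"tx": -0.002,"ty": 0.0,"tz": 0.05,"rx": -0.002,"ry": 0.0,"rz": 0.003,"jaw": 0.57},{"tx": -0.002,"ty": 0.0,"tz": 0.0,"rx": -0.002,"ry": 0.0,"rz": 0.003,"jaw": 0.57},{"tx": -0.002,"ty": 0.0,"tz": -0.05,"rx": -0.002,"ry": 0.0,"rz": 0.003,"jaw": 0.7},{"tx": 0.02,"ty": -0.01,"tz": -0.1,"rx": -0.002,"ry": 0.0,"rz": 0.003,"jaw": 0.78},{"tx": 0.07,"ty": -0.04,"tz": -0.13,"rx": -0.002,"ry": 0.0,"rz": 0.003,"jaw": 0.78}]}}

```text
time: 28.68
position: [0.587, -0.1513, 0.2243]
tool_rot: [2.222, 2.212, 0.006]
ft_force: [1.0, 1.4, 1.0]
grip_width: 0.76
```

Run:
```python
from h import *
st();rel((.455,.155,.18),np.radians(85));c=info("wrist");im=get_image("wrist");cv2.imwrite("pics/w19.png",im[:,:,::-1])
```

```text
t=28.68 p [ 0.587  -0.1513  0.2243] yaw 1.566 zt [ 0.007 -0.002 -1.   ] F [1.  1.4 1. ] g 0.760 q [-0.55  0.3   0.93  1.6  -0.25  1.36  0.4 ]
t [ 0.3057 -0.1338  0.0428] r [0.0071 0.0015 0.0825] rows>=5.4
```

View pics/w19.png

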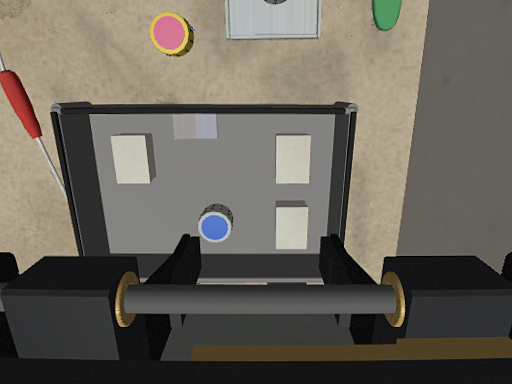

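Three cartons and the fresh canister stand in the box ((132,158), (293,158), (291,227), blue at (214,228)). Last carton next.

>>> {"op": "carry_out", "data": {"commands": [{"tx": 0.05,"ty": -0.022,"tz": -0.0,"rx": 0.003,"ry": 0.0,"rz": 0.02,"jaw": 0.78},{"tx": 0.105,"ty": -0.046,"tz": 0.0,"rx": 0.006,"ry": 0.0,"rz": 0.05,"jaw": 0.78},{"tx": 0.16,"ty": -0.07,"tz": 0.01,"rx": 0.006,"ry": 0.0,"rz": 0.08,"jaw": 0.78},{"tx": 0.215,"ty": -0.094,"tz": 0.03,"rx": 0.006,"ry": 0.0,"rz": 0.08,"jaw": 0.78},{"tx": 0.27,"ty": -0.118,"tz": 0.04,"rx": 0.006,"ry": 0.0,"rz": 0.08,"jaw": 0.78},{"tx": 0.3,"ty": -0.132,"tz": 0.04,"rx": 0.006,"ry": 0.0,"rz": 0.08,"jaw": 0.78},{"tx": 0.3,"ty": -0.132,"tz": 0.04,"rx": 0.006,"ry": 0.0,"rz": 0.08,"jaw": 0.78},{"tx": 0.3,"ty": -0.132,"tz": 0.04,"rx": 0.006,"ry": 0.0,"rz": 0.08,"jaw": 0.78}]}}

```text
time: 29.72
position: [0.4549, 0.1502, 0.1805]
tool_rot: [-2.307, -2.126, 0.003]
ft_force: [-0.1, -0.3, -0.3]
grip_width: 0.782
```

Run:
```python
from h import *
st();c=info("wrist");im=get_image("wrist");cv2.imwrite("pics/w20.png",im[:,:,::-1]);np.savez("w20.npz",**c)
q=w2p(c,[[.45,.235,.028]]);print(q)
for u,v in q.round().astype(int): rectw(c,im,u,v,.028,win=60)
rel((.4503,.2347,.055),np.radians(84.7))
```

```text
t=29.73 p [0.4549 0.1502 0.1805] yaw 1.489 zt [-0.004  0.002 -1.   ] F [-0.1 -0.3 -0.3] g 0.782 q [-1.1  -0.05  0.71  1.94  0.03  1.24 -0.47]
[[247.64750994  91.3869497 ]]
(np.int64(248), np.int64(91)) rect c [0.45   0.2343] size 36.6 52.6 short-axis ang -5.4 deg mean [0.4501 0.2353] npx 2347
t [ 0.084  -0.0112  0.1255] r [-0.0041 -0.0012  0.0097] rows>=2.4
```

View pics/w20.png

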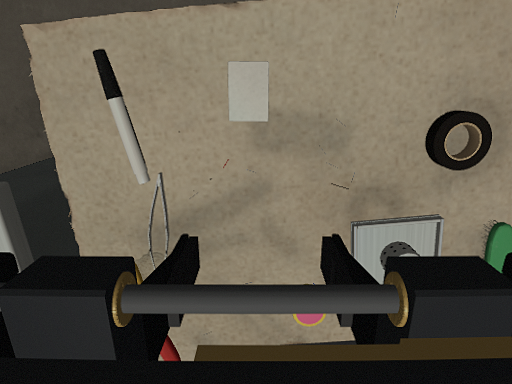

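>>> {"op": "carry_out", "data": {"commands": [{"tx": 0.05,"ty": -0.009,"tz": 0.03,"rx": -0.002,"ry": 0.0,"rz": 0.008,"jaw": 0.78},{"tx": 0.083,"ty": -0.012,"tz": 0.08,"rx": -0.002,"ry": 0.0,"rz": 0.008,"jaw": 0.78},{"tx": 0.083,"ty": -0.012,"tz": 0.12,"rx": -0.002,"ry": 0.0,"rz": 0.008,"jaw": 0.78},{"tx": 0.083,"ty": -0.012,"tz": 0.123,"rx": -0.002,"ry": 0.0,"rz": 0.008,"jaw": 0.78},{"tx": 0.083,"ty": -0.012,"tz": 0.148,"rx": -0.002,"ry": 0.0,"rz": 0.008,"jaw": 0.78},{"tx": 0.083,"ty": -0.012,"tz": 0.169,"rx": -0.002,"ry": 0.0,"rz": 0.008,"jaw": 0.78},{"tx": 0.083,"ty": -0.012,"tz": 0.173,"rx": -0.002,"ry": 0.0,"rz": 0.008,"jaw": 0.72},{"tx": 0.083,"ty": -0.012,"tz": 0.173,"rx": -0.002,"ry": 0.0,"rz": 0.008,"jaw": 0.55},{"tx": 0.083,"ty": -0.012,"tz": 0.173,"rx": -0.002,"ry": 0.0,"rz": 0.008,"jaw": 0.4},{"tx": 0.083,"ty": -0.012,"tz": 0.173,"rx": -0.002,"ry": 0.0,"rz": 0.008,"jaw": 0.35},{"tx": 0.083,"ty": -0.012,"tz": 0.173,"rx": -0.002,"ry": 0.0,"rz": 0.008,"jaw": 0.35},{"tx": 0.083,"ty": -0.012,"tz": 0.173,"rx": -0.002,"ry": 0.0,"rz": 0.008,"jaw": 0.35}], "grip_force": 15}}

```text
time: 31.28
position: [0.4486, 0.2358, 0.0075]
tool_rot: [-2.315, -2.12, 0.0]
ft_force: [-0.7, -0.2, 5.6]
grip_width: 0.437
```

Run:
```python
from h import *
st();rel((.444,-.2175,.15),np.pi/2)
im=get_image("wrist");cv2.imwrite("pics/w21.png",im[:,:,::-1])
```

```text
t=31.27 p [0.4486 0.2358 0.0075] yaw 1.483 zt [-0.002  0.002 -1.   ] F [-0.7 -0.2  5.6] g 0.437 q [-1.1   0.28  0.63  2.04 -0.21  0.89 -0.44]
t [-0.4517  0.035  -0.1433] r [-0.0019 -0.0018 -0.0879] rows>=7.6
```

View pics/w21.png

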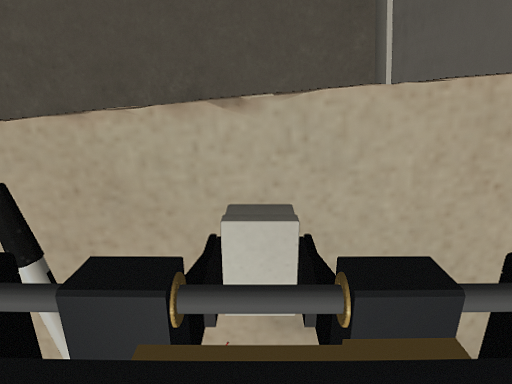

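>>> {"op": "carry_out", "data": {"commands": [{"tx": 0.0,"ty": 0.0,"tz": -0.04,"rx": 0.0,"ry": 0.0,"rz": 0.0,"jaw": 0.35},{"tx": 0.0,"ty": 0.005,"tz": -0.09,"rx": 0.0,"ry": 0.0,"rz": 0.0,"jaw": 0.35},{"tx": -0.03,"ty": 0.02,"tz": -0.13,"rx": 0.0,"ry": 0.0,"rz": 0.0,"jaw": 0.35},{"tx": -0.08,"ty": 0.03,"tz": -0.142,"rx": 0.0,"ry": 0.0,"rz": -0.02,"jaw": 0.35},{"tx": -0.13,"ty": 0.035,"tz": -0.142,"rx": 0.0,"ry": 0.0,"rz": -0.04,"jaw": 0.35},{"tx": -0.18,"ty": 0.04,"tz": -0.142,"rx": 0.0,"ry": 0.0,"rz": -0.06,"jaw": 0.35},{"tx": -0.23,"ty": 0.043,"tz": -0.142,"rx": 0.0,"ry": 0.0,"rz": -0.088,"jaw": 0.35},{"tx": -0.28,"ty": 0.042,"tz": -0.142,"rx": 0.0,"ry": 0.0,"rz": -0.088,"jaw": 0.35},{"tx": -0.33,"ty": 0.04,"tz": -0.142,"rx": 0.0,"ry": 0.0,"rz": -0.088,"jaw": 0.35},{"tx": -0.38,"ty": 0.037,"tz": -0.142,"rx": 0.0,"ry": 0.0,"rz": -0.088,"jaw": 0.35},{"tx": -0.43,"ty": 0.035,"tz": -0.142,"rx": 0.0,"ry": 0.0,"rz": -0.088,"jaw": 0.35},{"tx": -0.451,"ty": 0.035,"tz": -0.13,"rx": 0.0,"ry": 0.0,"rz": -0.088,"jaw": 0.35}]}}

```text
time: 32.83
position: [0.4428, -0.2202, 0.1368]
tool_rot: [-2.225, -2.216, 0.0]
ft_force: [0.7, 0.3, -1.8]
grip_width: 0.428
```

>>> {"op": "carry_out", "data": {"commands": [{"tx": 0.0,"ty": 0.0,"tz": 0.03,"rx": 0.0,"ry": 0.0,"rz": 0.0,"jaw": 0.35},{"tx": 0.0,"ty": 0.0,"tz": 0.045,"rx": 0.0,"ry": 0.0,"rz": 0.0,"jaw": 0.35},{"tx": 0.0,"ty": 0.0,"tz": 0.045,"rx": 0.0,"ry": 0.0,"rz": 0.0,"jaw": 0.35}]}}

```text
time: 33.2
position: [0.4418, -0.2167, 0.09]
tool_rot: [-2.218, -2.217, 0.006]
ft_force: [0.4, 1.0, -1.1]
grip_width: 0.431
```

Run:
```python
from h import *
st();im=get_image("wrist");st();rel((.444,-.2175,.0155),np.pi/2);cv2.imwrite("pics/w22.png",im[:,:,::-1])
```

```text
t=33.20 p [ 0.4418 -0.2167  0.09  ] yaw 1.570 zt [-0.007  0.001 -1.   ] F [ 0.4  1.  -1.1] g 0.431 q [-0.65  0.18  1.14  2.02 -0.19  1.06  0.58]
t=33.25 p [ 0.4426 -0.217   0.0909] yaw 1.571 zt [-0.005  0.001 -1.   ] F [-0.4  0.6 -0.4] g 0.430 q [-0.65  0.18  1.14  2.02 -0.19  1.06  0.58]
t [-0.0006  0.0017  0.0754] r [-0.0047 -0.0008 -0.0003] rows>=1.2
```

View pics/w22.png

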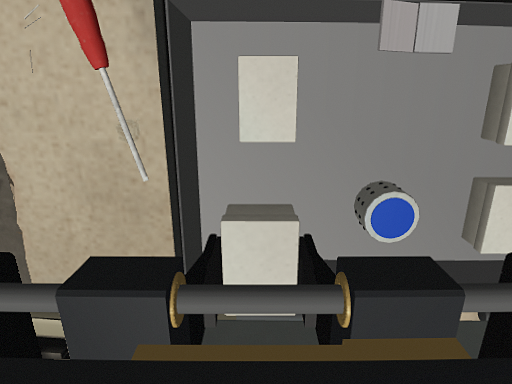

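>>> {"op": "carry_out", "data": {"commands": [{"tx": 0.0,"ty": 0.001,"tz": 0.035,"rx": -0.002,"ry": 0.0,"rz": 0.0,"jaw": 0.35},{"tx": 0.0,"ty": 0.001,"tz": 0.06,"rx": -0.002,"ry": 0.0,"rz": 0.0,"jaw": 0.35},{"tx": 0.0,"ty": 0.001,"tz": 0.072,"rx": -0.002,"ry": 0.0,"rz": 0.0,"jaw": 0.35},{"tx": 0.0,"ty": 0.001,"tz": 0.074,"rx": -0.002,"ry": 0.0,"rz": 0.0,"jaw": 0.35},{"tx": 0.0,"ty": 0.001,"tz": 0.074,"rx": -0.002,"ry": 0.0,"rz": 0.0,"jaw": 0.35},{"tx": 0.0,"ty": 0.001,"tz": 0.074,"rx": -0.002,"ry": 0.0,"rz": 0.0,"jaw": 0.57},{"tx": 0.0,"ty": 0.001,"tz": 0.074,"rx": -0.002,"ry": 0.0,"rz": 0.0,"jaw": 0.57},{"tx": 0.0,"ty": 0.001,"tz": 0.05,"rx": -0.002,"ry": 0.0,"rz": 0.0,"jaw": 0.57},{"tx": 0.0,"ty": 0.001,"tz": 0.0,"rx": -0.002,"ry": 0.0,"rz": 0.0,"jaw": 0.57},{"tx": 0.0,"ty": 0.01,"tz": -0.06,"rx": -0.002,"ry": 0.0,"rz": 0.0,"jaw": 0.5},{"tx": 0.03,"ty": 0.04,"tz": -0.12,"rx": -0.002,"ry": 0.0,"rz": 0.0,"jaw": 0.3},{"tx": 0.06,"ty": 0.09,"tz": -0.17,"rx": -0.002,"ry": 0.0,"rz": 0.0,"jaw": 0.0}]}}

```text
time: 34.75
position: [0.5189, -0.1672, 0.2477]
tool_rot: [-2.222, -2.219, -0.009]
ft_force: [0.9, -1.2, 1.3]
grip_width: 0.352
```

Run:
```python
from h import *
st();c=info("wrist")
for n in("wrist","scene","side"):
    im=get_image(n);cv2.imwrite(f"pics/{n}23.png",im[:,:,::-1])
    if n=="side": crop(im,170,90,370,240,4,"pics/sd_c23.png")
    if n=="scene": crop(im,200,130,380,270,4.2,"pics/sc_c23.png")
```

```text
t=34.75 p [ 0.5189 -0.1672  0.2477] yaw 1.569 zt [ 0.004  0.005 -1.   ] F [ 0.9 -1.2  1.3] g 0.352 q [-0.78  0.14  1.15  1.71 -0.13  1.38  0.39]
```

View pics/wrist23.png

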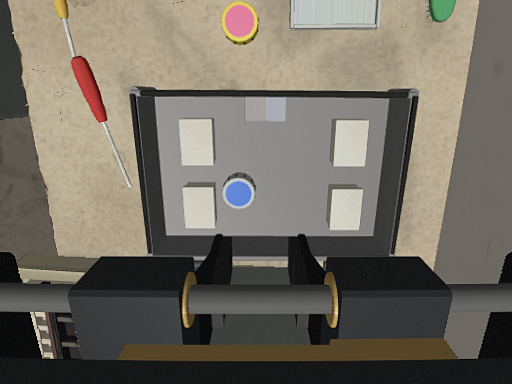

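View pics/sd_c23.png

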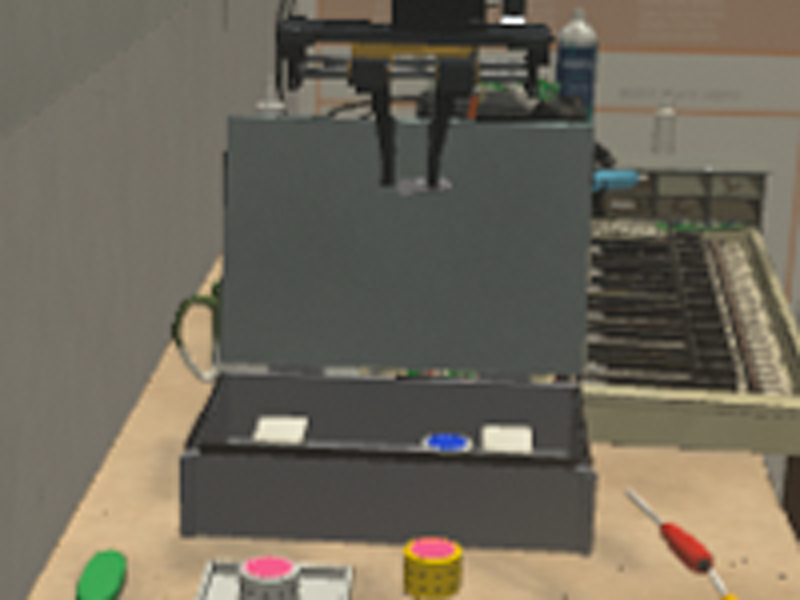

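View pics/sc_c23.png

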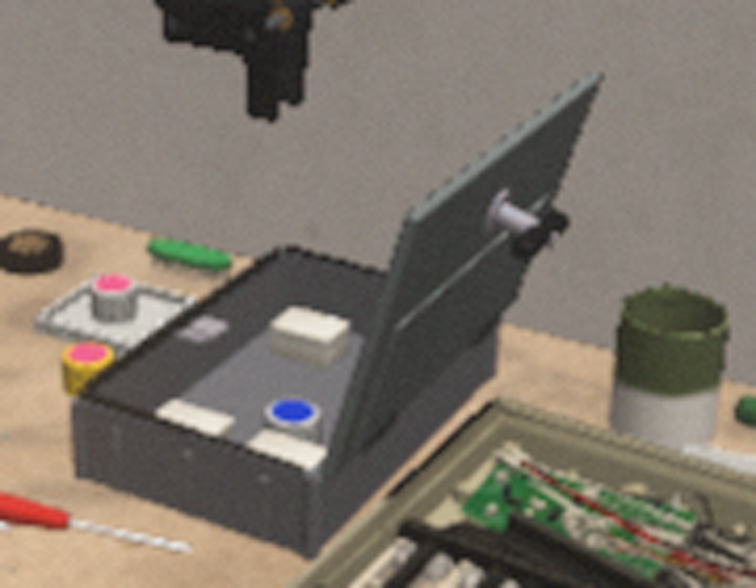

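Run:
```python
from h import *
sc,sd=info("scene"),info("side")
c=info("wrist")
im=cv2.imread("pics/wrist23.png")[:,:,::-1]
rectw(c,im,239,193,.038,60)
for u,v in((197,141),(199,208),(350,143),(345,209)): rectw(c,im,u,v,.036)
def edge(th,x,off): # off 0 inner face..0.01 outer
    e=np.array([np.cos(th),np.sin(th)]);n=np.array([-np.sin(th),np.cos(th)])
    yz=np.array([-.2775,.068])+.206*e+off*n
    return np.array([.534+x,*yz])
for th in(1.75,1.8,1.85,1.9,1.95,2.0,2.05):
    for off in (0,):
        print(th,"scene",w2p(sc,[edge(th,-.15,off),edge(th,.15,off)]).round(1).tolist(),"side",w2p(sd,[edge(th,.15,off),edge(th,-.15,off)]).round(1).tolist())
```

```text
(239, 193) rect c [ 0.496  -0.1975] size 28.8 30.1 short-axis ang -0.3 deg mean [ 0.4961 -0.1977] npx 507
(197, 141) rect c [ 0.4486 -0.137 ] size 36.8 51.4 short-axis ang 0.2 deg mean [ 0.4487 -0.1368] npx 1455
(199, 208) rect c [ 0.4474 -0.2171] size 36.8 50.5 short-axis ang 0.3 deg mean [ 0.4475 -0.2167] npx 1202
(350, 143) rect c [ 0.6259 -0.1378] size 36.8 50.6 short-axis ang 0.5 deg mean [ 0.6259 -0.1373] npx 1434
(345, 209) rect c [ 0.6271 -0.2191] size 36.7 51.0 short-axis ang 0.4 deg mean [ 0.6271 -0.2185] npx 1196
1.75 scene [[290.4, 177.2], [335.1, 143.7]] side [[224.3, 117.2], [318.0, 119.7]]
1.8 scene [[294.0, 178.9], [338.2, 144.9]] side [[224.8, 117.3], [317.7, 119.8]]
1.85 scene [[297.7, 180.7], [341.3, 146.2]] side [[225.2, 117.6], [317.5, 120.0]]
1.9 scene [[301.3, 182.7], [344.4, 147.8]] side [[225.6, 118.0], [317.3, 120.4]]
1.95 scene [[304.9, 184.9], [347.4, 149.4]] side [[226.0, 118.6], [317.0, 121.0]]
2.0 scene [[308.4, 187.2], [350.3, 151.3]] side [[226.4, 119.3], [316.8, 121.7]]
2.05 scene [[311.8, 189.7], [353.2, 153.2]] side [[226.8, 120.2], [316.6, 122.5]]
```

Run:
```python
from h import *
st();rel((.614,-.2,.37),np.pi/2);rel((.614,-.415,.36),np.pi/2)
```

```text
t=34.90 p [ 0.5214 -0.1652  0.2464] yaw 1.576 zt [ 0.003 -0.001 -1.   ] F [-1.  -0.5 -0.8] g 0.223 q [-0.78  0.14  1.14  1.71 -0.13  1.37  0.39]
t [-0.0354  0.0928 -0.1233] r [0.0028 0.0009 0.0047] rows>=2.5
t [-0.2504  0.0918 -0.1131] r [0.0028 0.0009 0.0047] rows>=4.6
```

>>> {"op": "carry_out", "data": {"commands": [{"tx": 0.0,"ty": 0.05,"tz": -0.05,"rx": 0.0,"ry": 0.0,"rz": 0.004,"jaw": 0.0},{"tx": -0.01,"ty": 0.09,"tz": -0.1,"rx": 0.003,"ry": 0.0,"rz": 0.004,"jaw": 0.0},{"tx": -0.06,"ty": 0.092,"tz": -0.13,"rx": 0.003,"ry": 0.0,"rz": 0.004,"jaw": 0.0},{"tx": -0.11,"ty": 0.092,"tz": -0.135,"rx": 0.003,"ry": 0.0,"rz": 0.004,"jaw": 0.0},{"tx": -0.16,"ty": 0.092,"tz": -0.135,"rx": 0.003,"ry": 0.0,"rz": 0.004,"jaw": 0.0},{"tx": -0.21,"ty": 0.092,"tz": -0.135,"rx": 0.003,"ry": 0.0,"rz": 0.004,"jaw": 0.0},{"tx": -0.25,"ty": 0.092,"tz": -0.13,"rx": 0.003,"ry": 0.0,"rz": 0.004,"jaw": 0.0},{"tx": -0.25,"ty": 0.092,"tz": -0.12,"rx": 0.003,"ry": 0.0,"rz": 0.004,"jaw": 0.0},{"tx": -0.25,"ty": 0.092,"tz": -0.12,"rx": 0.003,"ry": 0.0,"rz": 0.004,"jaw": 0.0}]}}

```text
time: 36.02
position: [0.6096, -0.4169, 0.3626]
tool_rot: [-2.223, -2.211, 0.003]
ft_force: [-0.1, 0.7, -0.1]
grip_width: 0.007
```

Run:
```python
from h import *
st();im=get_image("wrist");cv2.imwrite("pics/w24.png",im[:,:,::-1])
im=get_image("scene");crop(im,150,60,400,260,3,"pics/sc24.png")
st();rel((.614,-.40,.24),np.pi/2)
```

```text
t=36.02 p [ 0.6096 -0.4169  0.3626] yaw 1.565 zt [-0.006  0.003 -1.   ] F [-0.1  0.7 -0.1] g 0.007 q [ 0.08  0.66  1.01  0.93 -0.56  1.79  0.84]
t=36.12 p [ 0.611  -0.4156  0.3641] yaw 1.569 zt [-0.004  0.002 -1.   ] F [ 1.   0.9 -0.7] g 0.004 q [ 0.08  0.66  1.01  0.93 -0.56  1.79  0.84]
t [0.0153 0.0035 0.1242] r [-0.0037 -0.0018 -0.0022] rows>=2.0
```

View pics/w24.png

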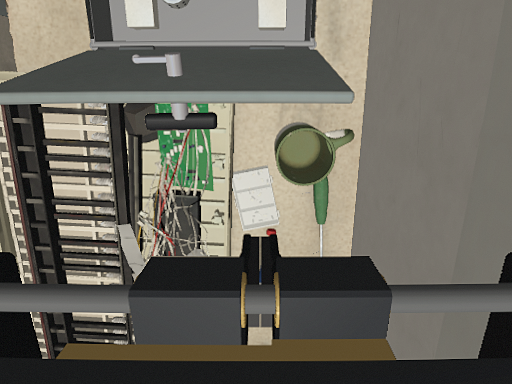

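View pics/sc24.png

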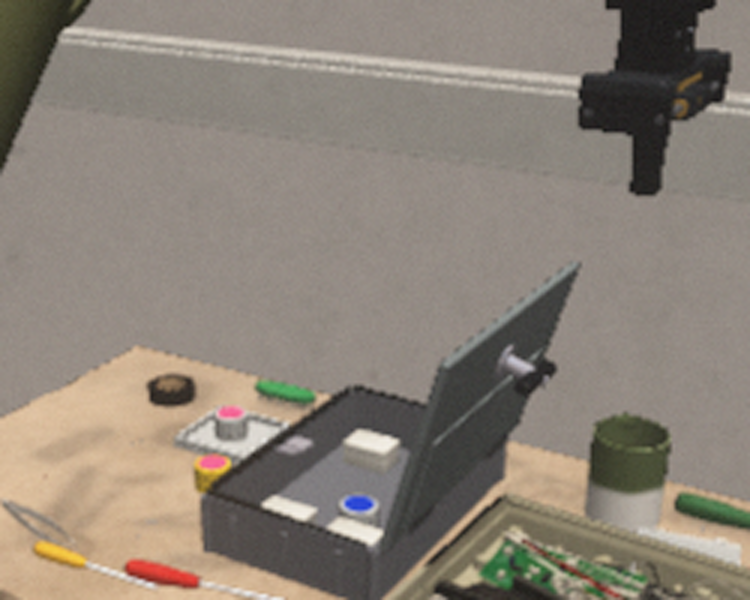

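>>> {"op": "carry_out", "data": {"commands": [{"tx": 0.005,"ty": 0.003,"tz": 0.05,"rx": -0.003,"ry": 0.0,"rz": 0.0,"jaw": 0.0},{"tx": 0.015,"ty": 0.003,"tz": 0.1,"rx": -0.003,"ry": 0.0,"rz": 0.0,"jaw": 0.0},{"tx": 0.015,"ty": 0.003,"tz": 0.123,"rx": -0.003,"ry": 0.0,"rz": 0.0,"jaw": 0.0},{"tx": 0.015,"ty": 0.003,"tz": 0.123,"rx": -0.003,"ry": 0.0,"rz": 0.0,"jaw": 0.0},{"tx": 0.015,"ty": 0.003,"tz": 0.123,"rx": -0.003,"ry": 0.0,"rz": 0.0,"jaw": 0.0}]}}

```text
time: 36.75
position: [0.6138, -0.4018, 0.2431]
tool_rot: [2.224, 2.218, 0.001]
ft_force: [0.2, -0.4, 0.3]
grip_width: 0.004
```

```bash
cat > lid.py <<'E'
from h import *
st()
H=np.array([-.2775,.068])
for y,z in [(-.36,.24),(-.33,.243),(-.297,.245)]:
    d,_=rel((.614,y,z),np.pi/2)
for th in (1.3,1.15,1.0,.8,.6,.5,.4,.3,.2,.1,.05,.027,.015):
    r=.19
    y=H[0]+r*np.cos(th)-.01*np.sin(th)-.0095;z=H[1]+r*np.sin(th)+.01*np.cos(th)
    print(th,round(y,4),round(z,4),end=' ');rel((.614,y,z),np.pi/2)
E
python3 lid.py
```

```text
t=36.75 p [ 0.6138 -0.4018  0.2431] yaw 1.568 zt [ 0.001 -0.001 -1.   ] F [ 0.2 -0.4  0.3] g 0.004 q [-0.04  0.66  1.01  1.2  -0.55  1.55  0.87]
t [0.0418 0.0001 0.0031] r [ 0.001   0.0006 -0.0026] rows>=0.7
t [0.0718 0.     0.    ] r [ 0.001   0.0006 -0.0026] rows>=1.1
t [ 1.048e-01 -1.000e-04 -2.000e-03] r [ 0.001   0.0006 -0.0026] rows>=1.7
1.3 -0.2458 0.2538 t [ 0.156  -0.0002 -0.0108] r [ 0.001   0.0006 -0.0026] rows>=2.5
1.15 -0.2185 0.2455 t [ 0.1833 -0.0003 -0.0025] r [ 0.001   0.0006 -0.0026] rows>=2.9
1.0 -0.1928 0.2333 t [ 0.209  -0.0003  0.0097] r [ 0.001   0.0006 -0.0026] rows>=3.3
0.8 -0.1618 0.2113 t [ 0.24   -0.0004  0.0317] r [ 0.001   0.0006 -0.0026] rows>=3.9
0.6 -0.1358 0.1835 t [ 0.266  -0.0005  0.0594] r [ 0.001   0.0006 -0.0026] rows>=4.4
0.5 -0.1251 0.1679 t [ 0.2768 -0.0006  0.075 ] r [ 0.001   0.0006 -0.0026] rows>=4.6
0.4 -0.1159 0.1512 t [ 0.286  -0.0006  0.0917] r [ 0.001   0.0006 -0.0026] rows>=4.8
0.3 -0.1084 0.1337 t [ 0.2934 -0.0007  0.1092] r [ 0.001   0.0006 -0.0026] rows>=5.0
0.2 -0.1028 0.1155 t [ 0.2991 -0.0007  0.1274] r [ 0.001   0.0006 -0.0026] rows>=5.2
0.1 -0.0989 0.0969 t [ 0.3029 -0.0007  0.146 ] r [ 0.001   0.0006 -0.0026] rows>=5.4
0.05 -0.0977 0.0875 t [ 0.3042 -0.0007  0.1554] r [ 0.001   0.0006 -0.0026] rows>=5.5
0.027 -0.0973 0.0831 t [ 0.3046 -0.0007  0.1598] r [ 0.001   0.0006 -0.0026] rows>=5.5
0.015 -0.0972 0.0808 t [ 0.3047 -0.0007  0.1621] r [ 0.001   0.0006 -0.0026] rows>=5.5
```

>>> {"op": "carry_out", "data": {"commands": [{"tx": 0.02,"ty": 0.0,"tz": 0.0,"rx": 0.0,"ry": 0.0,"rz": 0.0,"jaw": 0.0},{"tx": 0.036,"ty": 0.0,"tz": 0.0,"rx": 0.0,"ry": 0.0,"rz": 0.0,"jaw": 0.0},{"tx": 0.048,"ty": 0.0,"tz": 0.0,"rx": 0.0,"ry": 0.0,"rz": 0.0,"jaw": 0.0},{"tx": 0.06,"ty": 0.0,"tz": 0.0,"rx": 0.0,"ry": 0.0,"rz": 0.0,"jaw": 0.0},{"tx": 0.074,"ty": 0.0,"tz": 0.0,"rx": 0.0,"ry": 0.0,"rz": 0.0,"jaw": 0.0},{"tx": 0.088,"ty": 0.0,"tz": -0.002,"rx": 0.0,"ry": 0.0,"rz": 0.0,"jaw": 0.0},{"tx": 0.102,"ty": 0.0,"tz": -0.004,"rx": 0.0,"ry": 0.0,"rz": 0.0,"jaw": 0.0},{"tx": 0.116,"ty": 0.0,"tz": -0.006,"rx": 0.0,"ry": 0.0,"rz": 0.0,"jaw": 0.0},{"tx": 0.13,"ty": 0.0,"tz": -0.008,"rx": 0.0,"ry": 0.0,"rz": 0.0,"jaw": 0.0},{"tx": 0.144,"ty": 0.0,"tz": -0.01,"rx": 0.0,"ry": 0.0,"rz": 0.0,"jaw": 0.0},{"tx": 0.156,"ty": 0.0,"tz": -0.01,"rx": 0.0,"ry": 0.0,"rz": 0.0,"jaw": 0.0}]}}

```text
time: 38.12
position: [0.6138, -0.2449, 0.2513]
tool_rot: [-2.224, -2.217, -0.0]
ft_force: [0.6, -2.5, -0.3]
grip_width: 0.002
```

```bash
python3 lid.py
python3 - <<'E'
from h import *
im=get_image("scene");crop(im,150,60,400,260,3,"pics/sc25.png")
E
```

```text
t=38.12 p [ 0.6138 -0.2449  0.2513] yaw 1.567 zt [-0.001  0.001 -1.   ] F [ 0.6 -2.5 -0.3] g 0.002 q [-0.4   0.51  1.08  1.41 -0.44  1.49  0.65]
t [-0.1151  0.0007  0.0112] r [-0.0008 -0.0011 -0.0035] rows>=1.9
t [-0.0851  0.0005  0.0083] r [-0.0008 -0.0011 -0.0035] rows>=1.4
t [-0.0521  0.0004  0.0063] r [-0.0008 -0.0011 -0.0035] rows>=0.8
1.3 -0.2458 0.2538 t [-0.0009  0.0002 -0.0024] r [-0.0008 -0.0011 -0.0035] rows>=0.0
1.15 -0.2185 0.2455 t [0.0264 0.0002 0.0059] r [-0.0008 -0.0011 -0.0035] rows>=0.4
1.0 -0.1928 0.2333 t [0.0521 0.0001 0.0181] r [-0.0008 -0.0011 -0.0035] rows>=0.9
0.8 -0.1618 0.2113 t [ 0.0831 -0.      0.0402] r [-0.0008 -0.0011 -0.0035] rows>=1.5
0.6 -0.1358 0.1835 t [ 1.09e-01 -1.00e-04  6.79e-02] r [-0.0008 -0.0011 -0.0035] rows>=2.1
0.5 -0.1251 0.1679 t [ 1.198e-01 -1.000e-04  8.360e-02] r [-0.0008 -0.0011 -0.0035] rows>=2.3
0.4 -0.1159 0.1512 t [ 1.289e-01 -1.000e-04  1.003e-01] r [-0.0008 -0.0011 -0.0035] rows>=2.6
0.3 -0.1084 0.1337 t [ 1.363e-01 -1.000e-04  1.178e-01] r [-0.0008 -0.0011 -0.0035] rows>=2.9
0.2 -0.1028 0.1155 t [ 1.42e-01 -1.00e-04  1.36e-01] r [-0.0008 -0.0011 -0.0035] rows>=3.1
0.1 -0.0989 0.0969 t [ 1.458e-01 -1.000e-04  1.546e-01] r [-0.0008 -0.0011 -0.0035] rows>=3.4
0.05 -0.0977 0.0875 t [ 1.47e-01 -1.00e-04  1.64e-01] r [-0.0008 -0.0011 -0.0035] rows>=3.5
0.027 -0.0973 0.0831 t [ 1.474e-01 -1.000e-04  1.684e-01] r [-0.0008 -0.0011 -0.0035] rows>=3.6
0.015 -0.0972 0.0808 t [ 1.475e-01 -1.000e-04  1.707e-01] r [-0.0008 -0.0011 -0.0035] rows>=3.6
```

View pics/sc25.png

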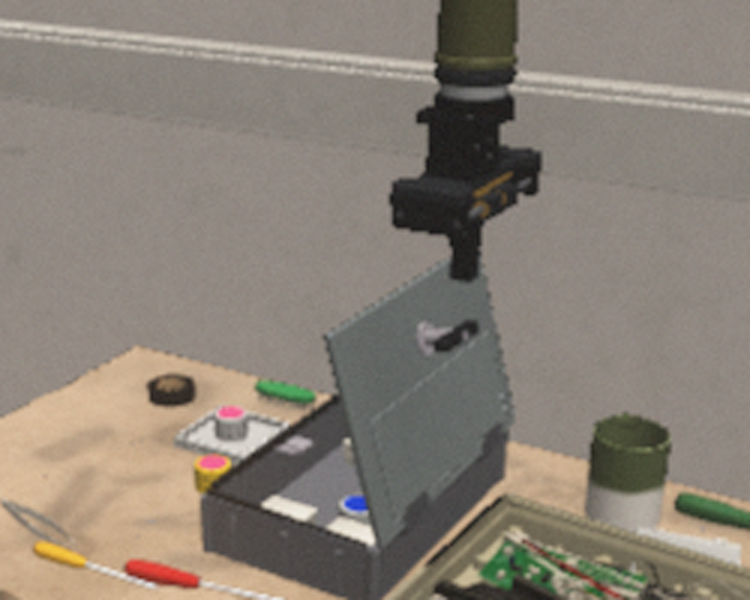

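>>> {"op": "carry_out", "data": {"commands": [{"tx": 0.013,"ty": 0.0,"tz": 0.002,"rx": 0.0,"ry": 0.0,"rz": 0.0,"jaw": 0.0},{"tx": 0.026,"ty": 0.0,"tz": 0.006,"rx": 0.0,"ry": 0.0,"rz": 0.0,"jaw": 0.0},{"tx": 0.039,"ty": 0.0,"tz": 0.012,"rx": 0.0,"ry": 0.0,"rz": 0.0,"jaw": 0.0},{"tx": 0.052,"ty": 0.0,"tz": 0.018,"rx": 0.0,"ry": 0.0,"rz": 0.0,"jaw": 0.0},{"tx": 0.068,"ty": 0.0,"tz": 0.029,"rx": 0.0,"ry": 0.0,"rz": 0.0,"jaw": 0.0},{"tx": 0.083,"ty": 0.0,"tz": 0.04,"rx": 0.0,"ry": 0.0,"rz": 0.0,"jaw": 0.0},{"tx": 0.097,"ty": 0.0,"tz": 0.054,"rx": 0.0,"ry": 0.0,"rz": 0.0,"jaw": 0.0},{"tx": 0.109,"ty": 0.0,"tz": 0.068,"rx": 0.0,"ry": 0.0,"rz": 0.0,"jaw": 0.0},{"tx": 0.12,"ty": 0.0,"tz": 0.084,"rx": 0.0,"ry": 0.0,"rz": 0.0,"jaw": 0.0},{"tx": 0.129,"ty": 0.0,"tz": 0.1,"rx": 0.0,"ry": 0.0,"rz": 0.0,"jaw": 0.0}]}}

```text
time: 39.42
position: [0.6139, -0.116, 0.1499]
tool_rot: [-2.224, -2.216, 0.0]
ft_force: [0.2, -0.0, 2.0]
grip_width: 0.001
```

```bash
python3 lid.py|grep -v "^t \["
python3 - <<'E'
from h import *
im=get_image("scene");crop(im,150,60,400,260,3,"pics/sc26.png")
E
```

```text
t=39.42 p [ 0.6139 -0.116   0.1499] yaw 1.567 zt [-0.001  0.001 -1.   ] F [ 0.2 -0.   2. ] g 0.001 q [-0.66  0.49  1.07  1.64 -0.45  1.28  0.48]
1.3 -0.2458 0.2538 t [-0.1297  0.0005 -0.104 ] r [-0.0014 -0.0011 -0.0037] rows>=2.7
1.15 -0.2185 0.2455 t [-0.1024  0.0004 -0.0957] r [-0.0014 -0.0011 -0.0037] rows>=2.2
1.0 -0.1928 0.2333 t [-0.0766  0.0003 -0.0834] r [-0.0014 -0.0011 -0.0037] rows>=1.8
0.8 -0.1618 0.2113 t [-0.0457  0.0002 -0.0614] r [-0.0014 -0.0011 -0.0037] rows>=1.2
0.6 -0.1358 0.1835 t [-0.0198  0.0002 -0.0336] r [-0.0014 -0.0011 -0.0037] rows>=0.6
0.5 -0.1251 0.1679 t [-0.009   0.0001 -0.0179] r [-0.0014 -0.0011 -0.0037] rows>=0.3
0.4 -0.1159 0.1512 t [ 0.0002  0.0001 -0.0013] r [-0.0014 -0.0011 -0.0037] rows>=0.0
0.3 -0.1084 0.1337 t [0.0076 0.0001 0.0162] r [-0.0014 -0.0011 -0.0037] rows>=0.3
0.2 -0.1028 0.1155 t [0.0132 0.0001 0.0344] r [-0.0014 -0.0011 -0.0037] rows>=0.6
0.1 -0.0989 0.0969 t [0.017  0.0001 0.053 ] r [-0.0014 -0.0011 -0.0037] rows>=0.9
0.05 -0.0977 0.0875 t [0.0182 0.0002 0.0625] r [-0.0014 -0.0011 -0.0037] rows>=1.0
0.027 -0.0973 0.0831 t [0.0186 0.0002 0.0668] r [-0.0014 -0.0011 -0.0037] rows>=1.1
0.015 -0.0972 0.0808 t [0.0188 0.0002 0.0691] r [-0.0014 -0.0011 -0.0037] rows>=1.1
```

View pics/sc26.png

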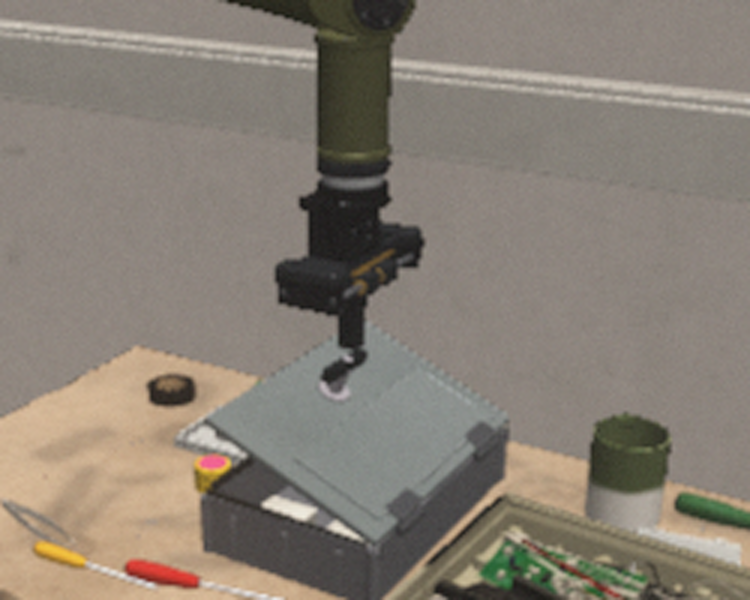

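>>> {"op": "carry_out", "data": {"commands": [{"tx": 0.005,"ty": 0.0,"tz": 0.01,"rx": 0.0,"ry": 0.0,"rz": 0.0,"jaw": 0.0},{"tx": 0.009,"ty": 0.0,"tz": 0.02,"rx": 0.0,"ry": 0.0,"rz": 0.0,"jaw": 0.0},{"tx": 0.012,"ty": 0.0,"tz": 0.029,"rx": 0.0,"ry": 0.0,"rz": 0.0,"jaw": 0.0},{"tx": 0.014,"ty": 0.0,"tz": 0.037,"rx": 0.0,"ry": 0.0,"rz": 0.0,"jaw": 0.0},{"tx": 0.016,"ty": 0.0,"tz": 0.044,"rx": 0.0,"ry": 0.0,"rz": 0.0,"jaw": 0.0},{"tx": 0.017,"ty": 0.0,"tz": 0.05,"rx": 0.0,"ry": 0.0,"rz": 0.0,"jaw": 0.0},{"tx": 0.018,"ty": 0.0,"tz": 0.055,"rx": 0.0,"ry": 0.0,"rz": 0.0,"jaw": 0.0},{"tx": 0.018,"ty": 0.0,"tz": 0.058,"rx": 0.0,"ry": 0.0,"rz": 0.0,"jaw": 0.0},{"tx": 0.018,"ty": 0.0,"tz": 0.061,"rx": 0.0,"ry": 0.0,"rz": 0.0,"jaw": 0.0},{"tx": 0.018,"ty": 0.0,"tz": 0.063,"rx": 0.0,"ry": 0.0,"rz": 0.0,"jaw": 0.0}]}}

```text
time: 40.72
position: [0.614, -0.099, 0.0882]
tool_rot: [-2.225, -2.216, 0.0]
ft_force: [-0.1, -0.6, 0.6]
grip_width: 0.004
```

```bash
python3 -c "
from h import *
st()"
```

```text
t=40.73 p [ 0.614  -0.099   0.0882] yaw 1.567 zt [-0.001  0.001 -1.   ] F [-0.1 -0.6  0.6] g 0.004 q [-0.66  0.54  1.02  1.71 -0.5   1.18  0.49]
```

>>> {"op": "carry_out", "data": {"commands": [{"tx": 0.0,"ty": 0.0,"tz": 0.002,"rx": 0.0,"ry": 0.0,"rz": 0.0,"jaw": 0.0},{"tx": 0.0,"ty": 0.0,"tz": 0.003,"rx": 0.0,"ry": 0.0,"rz": 0.0,"jaw": 0.0},{"tx": 0.0,"ty": 0.0,"tz": 0.004,"rx": 0.0,"ry": 0.0,"rz": 0.0,"jaw": 0.0},{"tx": 0.0,"ty": 0.0,"tz": 0.005,"rx": 0.0,"ry": 0.0,"rz": 0.0,"jaw": 0.0},{"tx": 0.0,"ty": 0.0,"tz": 0.006,"rx": 0.0,"ry": 0.0,"rz": 0.0,"jaw": 0.0},{"tx": 0.0,"ty": 0.0,"tz": 0.006,"rx": 0.0,"ry": 0.0,"rz": 0.0,"jaw": 0.0}]}}

```text
time: 41.48
position: [0.614, -0.0988, 0.0826]
tool_rot: [-2.225, -2.216, -0.0]
ft_force: [-1.4, 1.1, 4.3]
grip_width: 0.001
```

```bash
python3 -c "
from h import *
st()
im=get_image('side');crop(im,170,90,370,240,4,'pics/sd27.png')"
```

```text
t=41.48 p [ 0.614  -0.0988  0.0826] yaw 1.567 zt [-0.001  0.001 -1.   ] F [-1.4  1.1  4.3] g 0.001 q [-0.65  0.55  1.01  1.71 -0.5   1.17  0.5 ]
```

View pics/sd27.png

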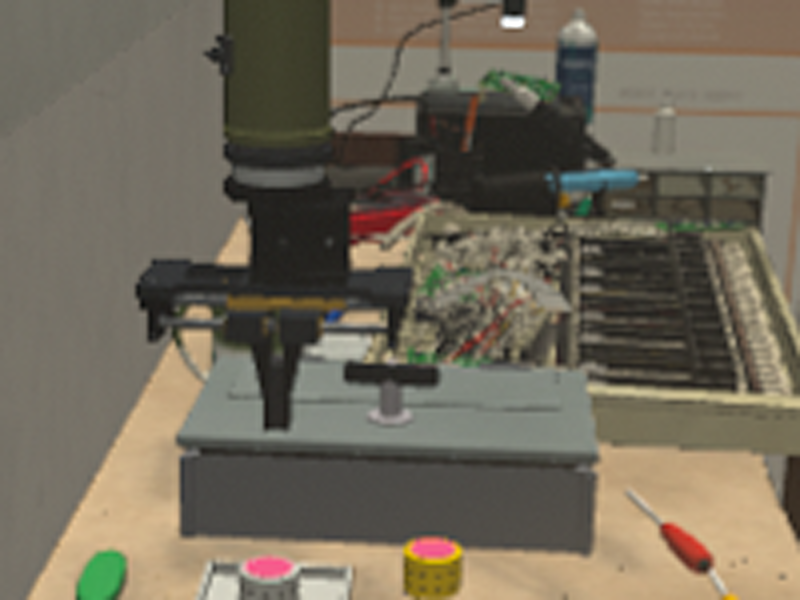

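>>> {"op": "carry_out", "data": {"commands": [{"tx": 0.0,"ty": 0.0,"tz": 0.001,"rx": 0.0,"ry": 0.0,"rz": 0.0,"jaw": 0.0},{"tx": 0.0,"ty": 0.0,"tz": 0.002,"rx": 0.0,"ry": 0.0,"rz": 0.0,"jaw": 0.0},{"tx": 0.0,"ty": 0.0,"tz": 0.002,"rx": 0.0,"ry": 0.0,"rz": 0.0,"jaw": 0.0}]}}

```text
time: 41.9
position: [0.6141, -0.0987, 0.0813]
tool_rot: [-2.224, -2.216, -0.001]
ft_force: [-3.1, 1.8, 8.9]
grip_width: 0.0
```

```bash
python3 -c "
from h import *
st()
rel((.534,-.23,.22),np.pi)
rel((.534,-.23,.22),0)"
```

```text
t=41.90 p [ 0.6141 -0.0987  0.0813] yaw 1.567 zt [-0.001  0.002 -1.   ] F [-3.1  1.8  8.9] g 0.000 q [-0.65  0.55  1.01  1.71 -0.51  1.17  0.5 ]
t [-0.1313 -0.0797 -0.1389] r [ 8.0000e-04 -2.1000e-03 -1.5747e+00] rows>=8.4
t [-0.1313 -0.0797 -0.1389] r [-2.1000e-03 -8.0000e-04  1.5669e+00] rows>=8.4
```

```bash
python3 -c "
from h import *
rel((.61,-.1275,.25),np.pi)"
```

```text
t [-0.0285 -0.0041 -0.1688] r [ 8.0000e-04 -2.1000e-03 -1.5747e+00] rows>=8.4
```

>>> {"op": "carry_out", "data": {"commands": [{"tx": 0.0,"ty": 0.0,"tz": -0.03,"rx": 0.0,"ry": 0.0,"rz": 0.0,"jaw": 0.0},{"tx": 0.0,"ty": 0.0,"tz": -0.08,"rx": 0.0,"ry": 0.0,"rz": 0.0,"jaw": 0.0},{"tx": -0.01,"ty": -0.001,"tz": -0.13,"rx": 0.0,"ry": 0.0,"rz": -0.18,"jaw": 0.2},{"tx": -0.02,"ty": -0.002,"tz": -0.16,"rx": 0.0,"ry": 0.0,"rz": -0.36,"jaw": 0.4},{"tx": -0.028,"ty": -0.004,"tz": -0.168,"rx": 0.0,"ry": 0.0,"rz": -0.54,"jaw": 0.5},{"tx": -0.028,"ty": -0.004,"tz": -0.168,"rx": 0.0,"ry": 0.0,"rz": -0.72,"jaw": 0.5},{"tx": -0.028,"ty": -0.004,"tz": -0.168,"rx": 0.0,"ry": 0.0,"rz": -0.9,"jaw": 0.5},{"tx": -0.028,"ty": -0.004,"tz": -0.168,"rx": 0.0,"ry": 0.0,"rz": -1.08,"jaw": 0.5},{"tx": -0.028,"ty": -0.004,"tz": -0.168,"rx": 0.0,"ry": 0.0,"rz": -1.26,"jaw": 0.5},{"tx": -0.028,"ty": -0.004,"tz": -0.168,"rx": 0.0,"ry": 0.0,"rz": -1.44,"jaw": 0.5},{"tx": -0.028,"ty": -0.004,"tz": -0.168,"rx": 0.0,"ry": 0.0,"rz": -1.575,"jaw": 0.5},{"tx": -0.028,"ty": -0.004,"tz": -0.168,"rx": 0.0,"ry": 0.0,"rz": -1.575,"jaw": 0.5}]}}

```text
time: 43.4
position: [0.61, -0.1271, 0.2479]
tool_rot: [-0.002, -3.141, -0.002]
ft_force: [-0.1, 0.7, -0.4]
grip_width: 0.497
```

>>> {"op": "carry_out", "data": {"commands": [{"tx": 0.0,"ty": 0.0,"tz": 0.0,"rx": 0.0,"ry": 0.0,"rz": 0.0,"jaw": 0.5},{"tx": 0.0,"ty": 0.0,"tz": 0.0,"rx": 0.0,"ry": 0.0,"rz": 0.0,"jaw": 0.5}]}}

```text
time: 43.65
position: [0.6101, -0.127, 0.2481]
tool_rot: [-0.002, -3.14, -0.001]
ft_force: [0.0, -0.8, 0.8]
grip_width: 0.502
```

Run:
```python
from h import *
st();c=info("wrist");im=get_image("wrist");cv2.imwrite("pics/w28.png",im[:,:,::-1]);np.savez("w28.npz",**c)
```

```text
t=43.65 p [ 0.6101 -0.127   0.2481] yaw 3.141 zt [-0.001  0.001 -1.   ] F [ 0.  -0.8  0.8] g 0.502 q [-0.48  0.32  0.81  1.51 -0.23  1.42  1.91]
```

View pics/w28.png

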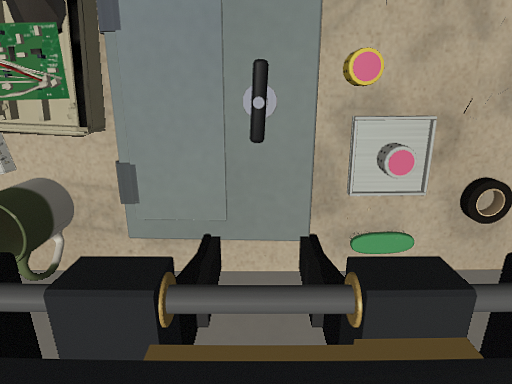

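Run:
```python
from h import *
im=cv2.imread("pics/w28.png")[:,:,::-1];c=dict(np.load("w28.npz"))
m=(im.astype(int).max(2)<60).astype(np.uint8);m[:,:235]=0;m[:,285:]=0;m[:50]=0;m[150:]=0
ys,xs=np.nonzero(m);W=np.array([p2w(c,x,y,.122)[:2] for x,y in zip(xs,ys)],np.float32)
print(cv2.minAreaRect(W*1000),len(xs))
crop(im,220,40,300,160,5,"pics/bar.png")
for u,v in((261,60),(257,141)):print(p2w(c,u,v,.122))
x,y=.534,-.1285
rel((x,y,.17),np.pi);rel((x,y,.105),np.pi)
```

```text
((533.5076904296875, -128.8201904296875), (12.473146438598633, 68.72112274169922), 86.86187744140625) 1004
[ 0.50006933 -0.12674841  0.122     ]
[ 0.56681526 -0.13027558  0.122     ]
t [ 0.076  -0.0016  0.0782] r [ 0.0008 -0.0012 -0.0007] rows>=1.7
t [ 0.0759 -0.0017  0.1432] r [ 0.0008 -0.0012 -0.0007] rows>=2.6
```

View pics/bar.png

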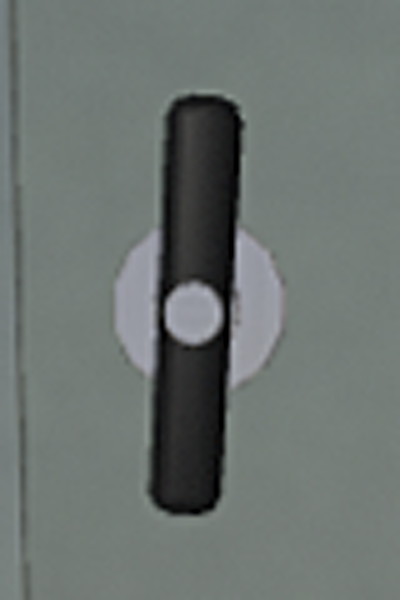

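>>> {"op": "carry_out", "data": {"commands": [{"tx": 0.04,"ty": -0.001,"tz": 0.02,"rx": 0.0,"ry": 0.0,"rz": 0.03,"jaw": 0.5},{"tx": 0.076,"ty": -0.002,"tz": 0.06,"rx": 0.0,"ry": 0.0,"rz": 0.053,"jaw": 0.5},{"tx": 0.076,"ty": -0.002,"tz": 0.09,"rx": 0.0,"ry": 0.0,"rz": 0.053,"jaw": 0.5},{"tx": 0.076,"ty": -0.002,"tz": 0.11,"rx": 0.0,"ry": 0.0,"rz": 0.053,"jaw": 0.5},{"tx": 0.076,"ty": -0.002,"tz": 0.12,"rx": 0.0,"ry": 0.0,"rz": 0.053,"jaw": 0.5},{"tx": 0.076,"ty": -0.002,"tz": 0.12,"rx": 0.0,"ry": 0.0,"rz": 0.053,"jaw": 0.5}]}}

```text
time: 44.45
position: [0.5338, -0.1289, 0.1281]
tool_rot: [-0.083, -3.139, -0.001]
ft_force: [0.5, 0.2, -0.7]
grip_width: 0.499
```

Run:
```python
from h import *
st();rel((.5335,-.1288,.109),np.pi-.053);im=get_image("wrist");cv2.imwrite("pics/w29.png",im[:,:,::-1])
im=get_image("side");crop(im,170,90,370,240,4,"pics/sd29.png")
```

```text
t=44.45 p [ 0.5338 -0.1289  0.1281] yaw 3.088 zt [-0.002  0.001 -1.   ] F [ 0.5  0.2 -0.7] g 0.499 q [-0.54  0.23  0.83  1.85 -0.18  1.15  1.87]
t [0.0002 0.0001 0.0191] r [ 0.0005 -0.0019 -0.0001] rows>=0.3
```

View pics/w29.png

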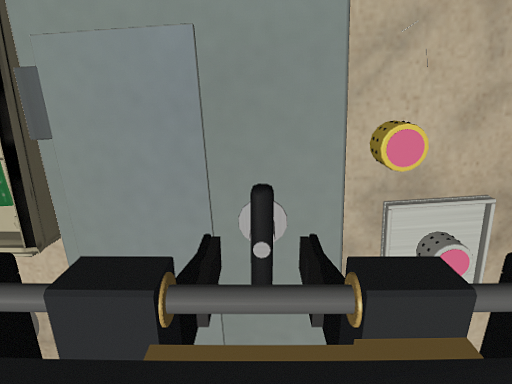

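View pics/sd29.png

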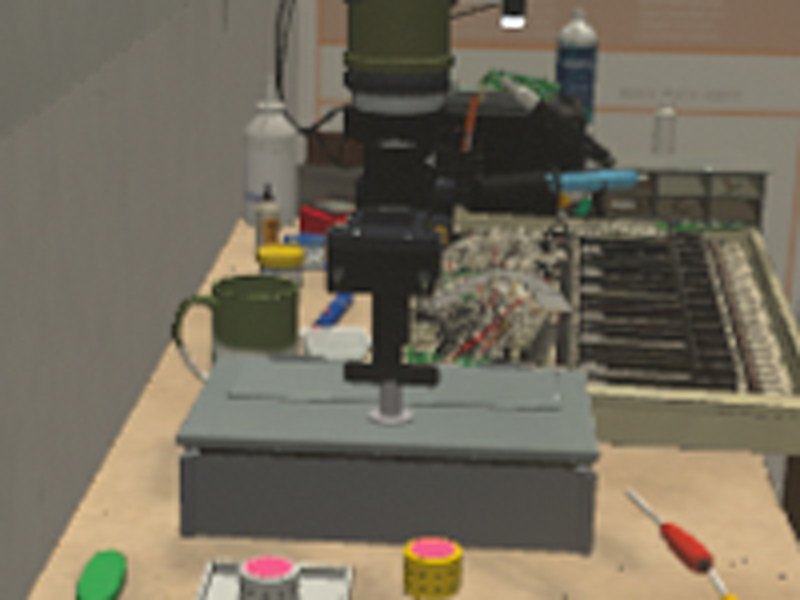

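>>> {"op": "carry_out", "data": {"commands": [{"tx": 0.0,"ty": 0.0,"tz": 0.01,"rx": 0.0,"ry": 0.0,"rz": 0.0,"jaw": 0.5},{"tx": 0.0,"ty": 0.0,"tz": 0.018,"rx": 0.0,"ry": 0.0,"rz": 0.0,"jaw": 0.4},{"tx": 0.0,"ty": 0.0,"tz": 0.019,"rx": 0.0,"ry": 0.0,"rz": 0.0,"jaw": 0.3},{"tx": 0.0,"ty": 0.0,"tz": 0.019,"rx": 0.0,"ry": 0.0,"rz": 0.0,"jaw": 0.1},{"tx": 0.0,"ty": 0.0,"tz": 0.019,"rx": 0.0,"ry": 0.0,"rz": 0.0,"jaw": 0.0},{"tx": 0.0,"ty": 0.0,"tz": 0.019,"rx": 0.0,"ry": 0.0,"rz": 0.0,"jaw": 0.0},{"tx": 0.0,"ty": 0.0,"tz": 0.019,"rx": 0.0,"ry": 0.0,"rz": 0.0,"jaw": 0.0},{"tx": 0.0,"ty": 0.0,"tz": 0.019,"rx": 0.0,"ry": 0.0,"rz": 0.0,"jaw": 0.0}], "grip_force": 40}}

```text
time: 45.55
position: [0.5341, -0.1279, 0.1095]
tool_rot: [-0.082, -3.14, -0.004]
ft_force: [0.2, 4.2, 0.7]
grip_width: 0.148
```

Run:
```python
from h import *
st();print(ctrl.get_state()['torque'].round(2))
```

```text
t=45.55 p [ 0.5341 -0.1279  0.1095] yaw 3.089 zt [-0.001  0.002 -1.   ] F [0.2 4.2 0.7] g 0.148 q [-0.53  0.25  0.82  1.87 -0.2   1.11  1.88]
[ 1.17  0.04 -0.03]
```

>>> {"op": "carry_out", "data": {"commands": [{"tx": 0.0,"ty": 0.0,"tz": 0.0,"rx": 0.0,"ry": 0.0,"rz": 0.1,"jaw": 0.0},{"tx": 0.0,"ty": 0.0,"tz": 0.0,"rx": 0.0,"ry": 0.0,"rz": 0.22,"jaw": 0.0},{"tx": 0.0,"ty": 0.0,"tz": 0.0,"rx": 0.0,"ry": 0.0,"rz": 0.34,"jaw": 0.0},{"tx": 0.0,"ty": 0.0,"tz": 0.0,"rx": 0.0,"ry": 0.0,"rz": 0.46,"jaw": 0.0},{"tx": 0.0,"ty": 0.0,"tz": 0.0005,"rx": 0.0,"ry": 0.0,"rz": 0.58,"jaw": 0.0},{"tx": 0.0,"ty": 0.0,"tz": 0.001,"rx": 0.0,"ry": 0.0,"rz": 0.7,"jaw": 0.0},{"tx": 0.0,"ty": 0.0,"tz": 0.0015,"rx": 0.0,"ry": 0.0,"rz": 0.8,"jaw": 0.0},{"tx": 0.0,"ty": 0.0,"tz": 0.0015,"rx": 0.0,"ry": 0.0,"rz": 0.8,"jaw": 0.0}]}}

```text
time: 46.55
position: [0.5341, -0.1279, 0.1087]
tool_rot: [-1.298, -2.858, -0.003]
ft_force: [-1.9, 5.7, 6.8]
grip_width: 0.148
```

Run:
```python
from h import *
st();print(ctrl.get_state()['torque'].round(2))
im=get_image("wrist");cv2.imwrite("pics/w30.png",im[:,:,::-1])
```

```text
t=46.55 p [ 0.5341 -0.1279  0.1087] yaw 2.289 zt [-0.001  0.003 -1.   ] F [-1.9  5.7  6.8] g 0.148 q [-0.64  0.28  0.96  1.87 -0.26  1.12  1.13]
[1.21 0.59 0.  ]
```

View pics/w30.png

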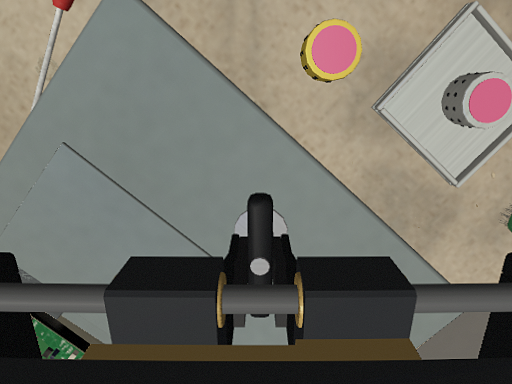

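>>> {"op": "carry_out", "data": {"commands": [{"tx": 0.0,"ty": 0.0,"tz": 0.0005,"rx": 0.0,"ry": 0.0,"rz": 0.1,"jaw": 0.0},{"tx": 0.0,"ty": 0.0,"tz": 0.001,"rx": 0.0,"ry": 0.0,"rz": 0.2,"jaw": 0.0},{"tx": 0.0,"ty": 0.0,"tz": 0.0015,"rx": 0.0,"ry": 0.0,"rz": 0.3,"jaw": 0.0},{"tx": 0.0,"ty": 0.0,"tz": 0.002,"rx": 0.0,"ry": 0.0,"rz": 0.4,"jaw": 0.0},{"tx": 0.0,"ty": 0.0,"tz": 0.0025,"rx": 0.0,"ry": 0.0,"rz": 0.5,"jaw": 0.0},{"tx": 0.0,"ty": 0.0,"tz": 0.0025,"rx": 0.0,"ry": 0.0,"rz": 0.6,"jaw": 0.0},{"tx": 0.0,"ty": 0.0,"tz": 0.0025,"rx": 0.0,"ry": 0.0,"rz": 0.68,"jaw": 0.0},{"tx": 0.0,"ty": 0.0,"tz": 0.0025,"rx": 0.0,"ry": 0.0,"rz": 0.72,"jaw": 0.0},{"tx": 0.0,"ty": 0.0,"tz": 0.0025,"rx": 0.0,"ry": 0.0,"rz": 0.73,"jaw": 0.0},{"tx": 0.0,"ty": 0.0,"tz": 0.0025,"rx": 0.0,"ry": 0.0,"rz": 0.73,"jaw": 0.0}]}}

```text
time: 47.85
position: [0.534, -0.1274, 0.1066]
tool_rot: [-2.23, -2.208, -0.002]
ft_force: [-3.9, 6.2, 11.6]
grip_width: 0.147
```

Run:
```python
from h import *
st();print(ctrl.get_state()['torque'].round(2))
im=get_image("wrist");cv2.imwrite("pics/w31.png",im[:,:,::-1])
```

```text
t=47.85 p [ 0.534  -0.1274  0.1066] yaw 1.561 zt [-0.002  0.004 -1.   ] F [-3.9  6.2 11.6] g 0.147 q [-0.75  0.34  1.1   1.87 -0.34  1.14  0.47]
[1.41 0.99 0.21]
```

View pics/w31.png

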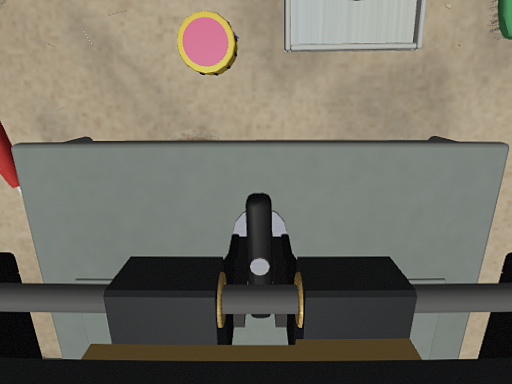

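>>> {"op": "carry_out", "data": {"commands": [{"tx": 0.0,"ty": 0.0,"tz": 0.0,"rx": 0.0,"ry": 0.0,"rz": 0.03,"jaw": 0.0},{"tx": 0.0,"ty": 0.0,"tz": 0.0,"rx": 0.0,"ry": 0.0,"rz": 0.05,"jaw": 0.0},{"tx": 0.0,"ty": 0.0,"tz": 0.0,"rx": 0.0,"ry": 0.0,"rz": 0.05,"jaw": 0.0}]}}

```text
time: 48.28
position: [0.534, -0.1275, 0.1066]
tool_rot: [-2.283, -2.152, -0.001]
ft_force: [-3.3, 6.7, 11.2]
grip_width: 0.157
```

Run:
```python
from h import *
st();print(ctrl.get_state()['torque'].round(2))
```

```text
t=48.27 p [ 0.534  -0.1275  0.1066] yaw 1.512 zt [-0.002  0.003 -1.   ] F [-3.3  6.7 11.2] g 0.157 q [-0.75  0.35  1.11  1.87 -0.35  1.14  0.43]
[1.37 1.06 0.55]
```

>>> {"op": "carry_out", "data": {"commands": [{"tx": 0.0,"ty": 0.0,"tz": 0.0,"rx": 0.0,"ry": 0.0,"rz": -0.06,"jaw": 0.0},{"tx": 0.0,"ty": 0.0,"tz": 0.0,"rx": 0.0,"ry": 0.0,"rz": -0.06,"jaw": 0.4},{"tx": 0.0,"ty": 0.0,"tz": 0.0,"rx": 0.0,"ry": 0.0,"rz": -0.06,"jaw": 0.5},{"tx": 0.0,"ty": 0.0,"tz": 0.0,"rx": 0.0,"ry": 0.0,"rz": -0.06,"jaw": 0.5},{"tx": 0.0,"ty": 0.0,"tz": -0.03,"rx": 0.0,"ry": 0.0,"rz": -0.06,"jaw": 0.5},{"tx": 0.0,"ty": 0.0,"tz": -0.08,"rx": 0.0,"ry": 0.0,"rz": -0.06,"jaw": 0.5},{"tx": -0.04,"ty": 0.0,"tz": -0.13,"rx": 0.0,"ry": 0.0,"rz": -0.06,"jaw": 0.5},{"tx": -0.09,"ty": 0.0,"tz": -0.15,"rx": 0.0,"ry": 0.0,"rz": -0.06,"jaw": 0.5},{"tx": -0.09,"ty": 0.0,"tz": -0.15,"rx": 0.0,"ry": 0.0,"rz": -0.06,"jaw": 0.5},{"tx": -0.09,"ty": 0.0,"tz": -0.15,"rx": 0.0,"ry": 0.0,"rz": -0.06,"jaw": 0.5}]}}

```text
time: 49.52
position: [0.5282, -0.2189, 0.2547]
tool_rot: [-2.223, -2.216, 0.001]
ft_force: [-0.7, 0.2, -0.3]
grip_width: 0.502
```

Run:
```python
from h import *
st();c=info("wrist");im=get_image("wrist");cv2.imwrite("pics/w32.png",im[:,:,::-1])
m=(im.astype(int).max(2)<60).astype(np.uint8);m[:,:220]=0;m[:,300:]=0;m[:90]=0;m[225:]=0
n,l,s,_=cv2.connectedComponentsWithStats(m);k=1+s[1:,4].argmax();ys,xs=np.nonzero(l==k)
W=np.array([p2w(c,x,y,.118)[:2] for x,y in zip(xs,ys)],np.float32);print(cv2.minAreaRect(W*1000),s[k])
im=get_image("side");crop(im,170,90,370,240,4,"pics/sd32.png")
im=get_image("scene");crop(im,150,60,400,260,3,"pics/sc32.png")
```

```text
t=49.52 p [ 0.5282 -0.2189  0.2547] yaw 1.568 zt [-0.002  0.001 -1.   ] F [-0.7  0.2 -0.3] g 0.502 q [-0.64  0.25  1.17  1.63 -0.24  1.41  0.55]
((534.269287109375, -147.9617919921875), (12.142873764038086, 28.896650314331055), 2.7095048427581787) [260  90  15  34 457]
```

View pics/w32.png

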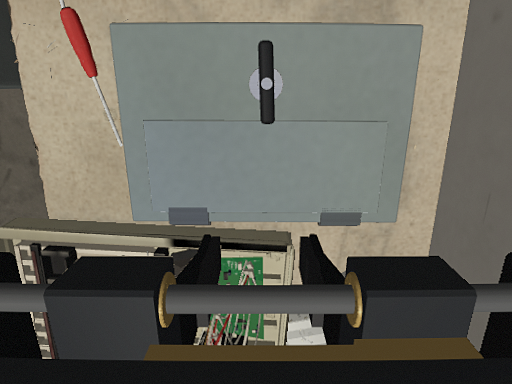

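View pics/sd32.png

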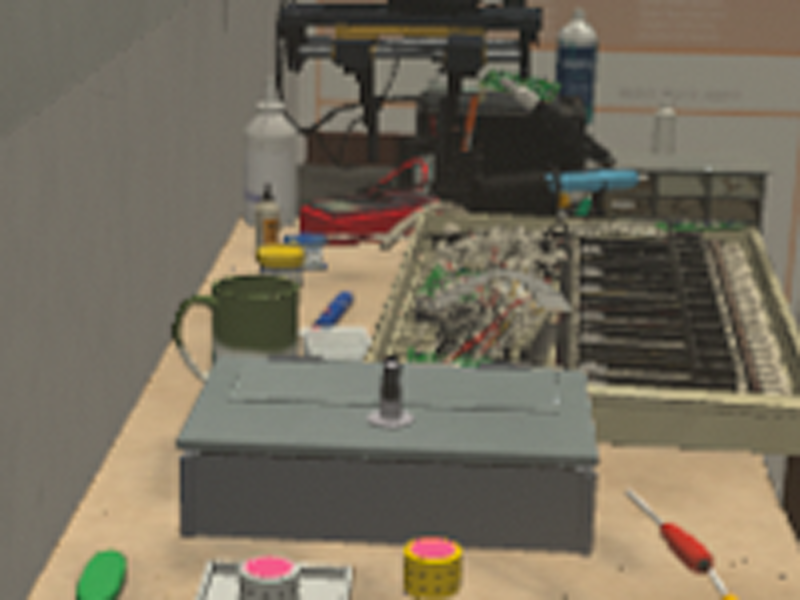

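View pics/sc32.png

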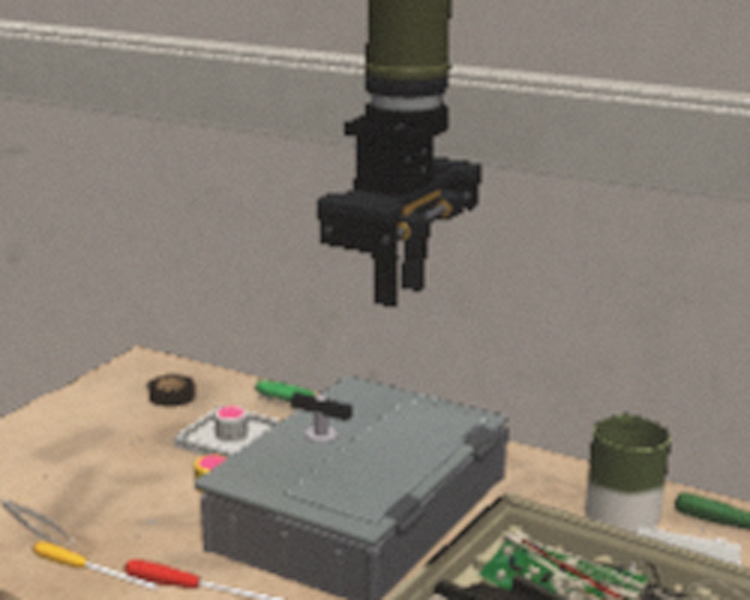

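Run:
```python
from h import *
c=info("wrist");im=cv2.imread("pics/w32.png")[:,:,::-1]
m=(im.astype(int).max(2)<70).astype(np.uint8);m[:,:250]=0;m[:,285:]=0;m[:35]=0;m[130:]=0
ys,xs=np.nonzero(m);W=np.array([p2w(c,x,y,.118)[:2] for x,y in zip(xs,ys)],np.float32);print(cv2.minAreaRect(W*1000),len(xs))
a=cv2.imread("pics/sd29.png",0).astype(int);b=cv2.imread("pics/sd32.png",0).astype(int)
for x in(240,300,500,560):
    pa=a[425:480:2,x-8:x+8].mean(1).round().astype(int);pb=b[425:480:2,x-8:x+8].mean(1).round().astype(int);print(x,pa.tolist());print("   ",pb.tolist())
sd=info("side")
for th in(.027,.008,0):
    e=lambda x:np.array([.534+x,-.2775+.206*np.cos(th),.068+.206*np.sin(th)])
    t=lambda x:np.array([.534+x,-.2775+.206*np.cos(th)-.01*np.sin(th),.078+.206*np.sin(th)])
    print(th,(w2p(sd,[e(.1),t(.1),e(-.1),t(-.1)])-[170,90]).round(2)*4)
```

```text
((533.8306274414062, -126.34075927734375), (12.56485652923584, 68.20991516113281), 2.029747247695923) 1051
240 [137, 138, 138, 139, 138, 132, 121, 101, 83, 74, 74, 62, 49, 44, 48, 58, 69, 74, 73, 73, 72, 72, 71, 71, 71, 71, 71, 71]
    [136, 136, 136, 136, 136, 137, 138, 133, 124, 104, 85, 73, 72, 66, 62, 63, 68, 71, 71, 72, 72, 72, 71, 71, 72, 72, 71, 71]
300 [136, 136, 135, 137, 138, 138, 134, 120, 103, 86, 78, 73, 71, 56, 42, 40, 51, 62, 70, 74, 72, 72, 72, 72, 72, 72, 73, 73]
    [135, 136, 136, 136, 136, 136, 137, 136, 132, 121, 107, 90, 79, 72, 71, 63, 56, 60, 70, 73, 72, 73, 73, 73, 72, 72, 73, 73]
500 [131, 130, 130, 131, 132, 132, 132, 134, 134, 135, 132, 118, 102, 87, 79, 73, 72, 58, 45, 44, 53, 64, 73, 77, 75, 75, 74, 74]
    [129, 130, 131, 131, 130, 130, 130, 131, 131, 132, 133, 133, 130, 119, 105, 89, 79, 72, 71, 64, 58, 62, 72, 76, 75, 75, 75, 74]
560 [132, 132, 133, 133, 133, 133, 133, 132, 133, 134, 136, 132, 124, 106, 87, 77, 76, 69, 61, 54, 52, 59, 69, 75, 75, 76, 75, 75]
    [132, 132, 131, 132, 132, 132, 132, 132, 131, 131, 132, 134, 135, 133, 128, 110, 93, 81, 78, 75, 74, 71, 69, 71, 74, 75, 75, 75]
0.027 [[242.4  446.16]
 [242.4  432.84]
 [524.8  456.88]
 [525.48 443.44]]
0.008 [[242.44 451.36]
 [242.36 438.12]
 [524.56 462.12]
 [525.2  448.8 ]]
0 [[242.44 453.52]
 [242.36 440.36]
 [524.44 464.32]
 [525.12 451.04]]
```

Run:
```python
from h import *
st();rel((.534,-.1275,.15),1.6);rel((.534,-.1275,.1075),1.6)
```

```text
t=49.67 p [ 0.5286 -0.2172  0.2543] yaw 1.571 zt [-0.003  0.001 -1.   ] F [-0.1 -0.2 -0.6] g 0.499 q [-0.64  0.25  1.17  1.63 -0.24  1.41  0.55]
t [0.0895 0.0057 0.1044] r [-0.0026 -0.0015 -0.0289] rows>=2.2
t [0.0895 0.0058 0.1469] r [-0.0026 -0.0015 -0.0289] rows>=2.8
```

>>> {"op": "carry_out", "data": {"commands": [{"tx": 0.05,"ty": 0.005,"tz": 0.02,"rx": -0.002,"ry": 0.0,"rz": -0.029,"jaw": 0.5},{"tx": 0.089,"ty": 0.005,"tz": 0.06,"rx": -0.002,"ry": 0.0,"rz": -0.029,"jaw": 0.5},{"tx": 0.089,"ty": 0.005,"tz": 0.1,"rx": -0.002,"ry": 0.0,"rz": -0.029,"jaw": 0.5},{"tx": 0.089,"ty": 0.005,"tz": 0.115,"rx": -0.002,"ry": 0.0,"rz": -0.029,"jaw": 0.5},{"tx": 0.089,"ty": 0.005,"tz": 0.115,"rx": -0.002,"ry": 0.0,"rz": -0.029,"jaw": 0.5}]}}

```text
time: 50.3
position: [0.533, -0.13, 0.1399]
tool_rot: [-2.191, -2.25, 0.001]
ft_force: [0.7, -1.0, 0.6]
grip_width: 0.497
```

Run:
```python
from h import *
st();rel((.534,-.1275,.1075),1.6)
```

```text
t=50.30 p [ 0.533  -0.13    0.1399] yaw 1.597 zt [-0.001  0.    -1.   ] F [ 0.7 -1.   0.6] g 0.497 q [-0.77  0.28  1.11  1.84 -0.27  1.19  0.46]
t [0.0025 0.0011 0.0324] r [-0.0007 -0.0002 -0.0026] rows>=0.5
```

>>> {"op": "carry_out", "data": {"commands": [{"tx": 0.002,"ty": 0.001,"tz": 0.015,"rx": 0.0,"ry": 0.0,"rz": 0.0,"jaw": 0.5},{"tx": 0.002,"ty": 0.001,"tz": 0.03,"rx": 0.0,"ry": 0.0,"rz": 0.0,"jaw": 0.5},{"tx": 0.002,"ty": 0.001,"tz": 0.032,"rx": 0.0,"ry": 0.0,"rz": 0.0,"jaw": 0.3},{"tx": 0.002,"ty": 0.001,"tz": 0.032,"rx": 0.0,"ry": 0.0,"rz": 0.0,"jaw": 0.0},{"tx": 0.002,"ty": 0.001,"tz": 0.032,"rx": 0.0,"ry": 0.0,"rz": 0.0,"jaw": 0.0},{"tx": 0.002,"ty": 0.001,"tz": 0.032,"rx": 0.0,"ry": 0.0,"rz": 0.0,"jaw": 0.0},{"tx": 0.002,"ty": 0.001,"tz": 0.032,"rx": 0.0,"ry": 0.0,"rz": 0.02,"jaw": 0.0},{"tx": 0.002,"ty": 0.001,"tz": 0.032,"rx": 0.0,"ry": 0.0,"rz": 0.04,"jaw": 0.0},{"tx": 0.002,"ty": 0.001,"tz": 0.032,"rx": 0.0,"ry": 0.0,"rz": 0.05,"jaw": 0.0},{"tx": 0.002,"ty": 0.001,"tz": 0.032,"rx": 0.0,"ry": 0.0,"rz": 0.05,"jaw": 0.0}], "grip_force": 40}}

```text
time: 51.55
position: [0.534, -0.1279, 0.1086]
tool_rot: [-2.246, -2.196, -0.0]
ft_force: [-4.1, 0.2, 6.3]
grip_width: 0.148
```

Run:
```python
from h import *
st();print(ctrl.get_state()['torque'].round(2))
```

```text
t=51.55 p [ 0.534  -0.1279  0.1086] yaw 1.548 zt [-0.     0.001 -1.   ] F [-4.1  0.2  6.3] g 0.148 q [-0.74  0.33  1.09  1.87 -0.33  1.13  0.45]
[-0.02  1.    0.57]
```

Torque about the axis is 0.57 N m, so the handle is against its stop. I'll open in place and lift clear.

>>> {"op": "carry_out", "data": {"commands": [{"tx": 0.0,"ty": 0.0,"tz": 0.0,"rx": 0.0,"ry": 0.0,"rz": 0.0,"jaw": 0.3},{"tx": 0.0,"ty": 0.0,"tz": 0.0,"rx": 0.0,"ry": 0.0,"rz": 0.0,"jaw": 0.5},{"tx": 0.0,"ty": 0.0,"tz": 0.0,"rx": 0.0,"ry": 0.0,"rz": 0.0,"jaw": 0.5},{"tx": 0.0,"ty": 0.0,"tz": -0.02,"rx": 0.0,"ry": 0.0,"rz": 0.0,"jaw": 0.5},{"tx": 0.0,"ty": 0.0,"tz": -0.07,"rx": 0.0,"ry": 0.0,"rz": 0.0,"jaw": 0.5},{"tx": -0.04,"ty": 0.0,"tz": -0.12,"rx": 0.0,"ry": 0.0,"rz": 0.0,"jaw": 0.5},{"tx": -0.08,"ty": 0.0,"tz": -0.17,"rx": 0.0,"ry": 0.0,"rz": 0.0,"jaw": 0.5},{"tx": -0.08,"ty": 0.0,"tz": -0.17,"rx": 0.0,"ry": 0.0,"rz": 0.0,"jaw": 0.5},{"tx": -0.08,"ty": 0.0,"tz": -0.17,"rx": 0.0,"ry": 0.0,"rz": 0.0,"jaw": 0.5},{"tx": -0.08,"ty": 0.0,"tz": -0.17,"rx": 0.0,"ry": 0.0,"rz": 0.0,"jaw": 0.5}]}}

```text
time: 52.8
position: [0.5323, -0.2059, 0.277]
tool_rot: [-2.243, -2.196, -0.001]
ft_force: [-0.9, -0.3, -0.3]
grip_width: 0.504
```

Run:
```python
from h import *
st();c=info("wrist");im=get_image("wrist");cv2.imwrite("pics/w33.png",im[:,:,::-1])
p=w2p(c,[[.534,-.1275,.118]])[0].astype(int);print(p)
m=(im.astype(int).max(2)<70).astype(np.uint8);m[:,:p[0]-20]=0;m[:,p[0]+20:]=0;m[:max(0,p[1]-50)]=0;m[p[1]+50:]=0
ys,xs=np.nonzero(m);W=np.array([p2w(c,x,y,.118)[:2] for x,y in zip(xs,ys)],np.float32);print(cv2.minAreaRect(W*1000),len(xs))
im=get_image("side");crop(im,170,90,370,240,4,"pics/sd33.png");cv2.imwrite("pics/side33.png",im[:,:,::-1])
b=cv2.imread("pics/sd33.png",0).astype(int)
for x in(240,500): print(b[425:480:2,x-8:x+8].mean(1).round().astype(int).tolist())
```

```text
t=52.80 p [ 0.5323 -0.2059  0.277 ] yaw 1.550 zt [-0.001  0.002 -1.   ] F [-0.9 -0.3 -0.3] g 0.504 q [-0.66  0.23  1.16  1.6  -0.22  1.45  0.49]
[260  97]
((533.79833984375, -127.97547912597656), (12.510148048400879, 69.41851806640625), 2.4484143257141113) 864
[135, 135, 135, 136, 136, 138, 137, 133, 124, 104, 84, 74, 73, 66, 62, 63, 69, 72, 72, 72, 72, 72, 72, 71, 71, 71, 71, 72]
[130, 130, 130, 130, 130, 130, 130, 131, 132, 132, 133, 133, 130, 119, 105, 90, 80, 72, 71, 63, 57, 62, 73, 76, 75, 74, 74, 74]
```

View pics/w33.png

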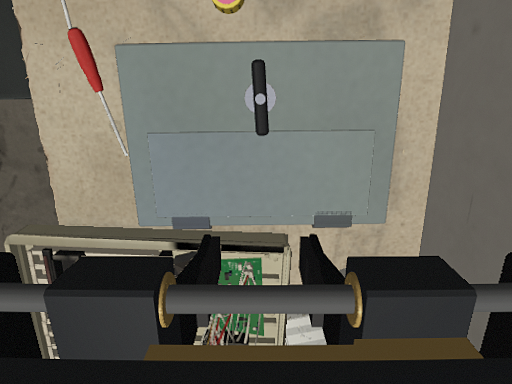

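View pics/side33.png

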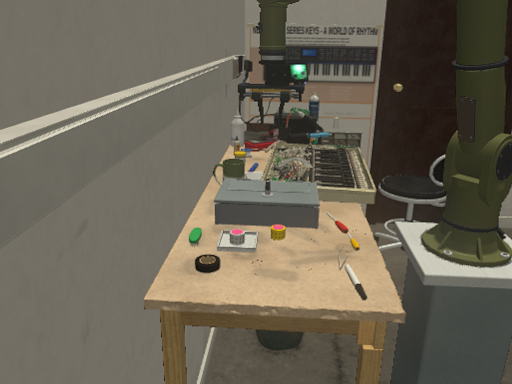

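```bash
python3 -c "
from h import *
print(ctrl.close_job());st()"
```

```text
the job is handed in; nothing more can be done
None
the job is handed in; nothing more can be done
```

The job is handed in after about 53 s of robot time. The spent canister is on the tray. The fresh canister and all four cartons stand separately on the box floor, and the lid is down and latched.

- **Cartons:** gripped at 15 N and set down at floor level; none were dropped.
- **Lid:** I pushed it round from behind, then down slowly until it sat on the gasket at about 9 N with the latch still open. The handle turned clockwise, and I turned it against its stop twice, each time reaching about 0.55 N m.
- **Last checks:** the side camera shows the lid edge about 4 mm lower than when it lay loose, so it is drawn tight. The tape, mug and brush were left alone, and the arm stands clear.

- **Fresh canister moved:** it shifted about 4 cm on its own after I placed it, and now stands upright with about 10 mm between it and the nearest carton. I saw it before closing the lid and left it there.
- **Handle angle reading:** the camera puts the handle at about 1.53 rad against the stated 1.55. I went by the torque, which says it is at the stop.
- **First move call:** it was refused because two of the turn values were missing, and nothing moved.

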